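# Load the colour scanner with reference tiles

## Task

Get the colour scanner ready and start it: take the white bar off the bays and lay it in the trough at the back with its black end on the trough's black patch, then lay every tile that is on the white slab flat in the bay of its own colour, black-banded end towards the front of the bay. The tiles are too thin to pick up where they lie, so slide each out past the slab's open front edge to get hold of it. When all are in place press the green start button fully down, and leave the other things on the bench where they are.

Things in the scene. Friction and masses are not known exactly. Their poses are not given: they have to be found in the camera images.
- slab_edge (a point): White levelling slab, fixed, 240 mm (x) by 316 mm (y), flat top 50 mm above the bench, an 8 mm high aluminium rim on its back and two sides. The point is the middle of its open front edge, at the height of the top; x runs from this edge back over the slab (away from the robot), y along the edge, z up. In front of the edge is free space down to the bench.
- tile_blue_mid (a point): Blue tile: flat plate 120 mm (x) by 40 mm (y) by 3 mm, 50 g; point at its centre. Starts flat on the slab, x roughly square to the open edge. Too thin to grip there, but it slides under a fingertip pressed on it (pads grip it better than the slab does); with 40 mm out past the edge it can be gripped from above by its long sides. May be absent.
- tile_blue_band (a point): Centre of the 12 mm wide black band across one end of the blue tile, 52 mm from its centre on its -x side.
- tile_yellow_mid (a point): Yellow tile: flat plate 120 mm (x) by 40 mm (y) by 3 mm, 50 g; point at its centre. Starts flat on the slab, x roughly square to the open edge. Too thin to grip there, but it slides under a fingertip pressed on it (pads grip it better than the slab does); with 40 mm out past the edge it can be gripped from above by its long sides. May be absent.
- tile_yellow_band (a point): Centre of the 12 mm wide black band across one end of the yellow tile, 52 mm from its centre on its -x side.
- tile_red_mid (a point): Red tile: flat plate 120 mm (x) by 40 mm (y) by 3 mm, 50 g; point at its centre. Starts flat on the slab, x roughly square to the open edge. Too thin to grip there, but it slides under a fingertip pressed on it (pads grip it better than the slab does); with 40 mm out past the edge it can be gripped from above by its long sides. May be absent.
- tile_red_band (a point): Centre of the 12 mm wide black band across one end of the red tile, 52 mm from its centre on its -x side.
- tile_green_mid (a point): Green tile: flat plate 120 mm (x) by 40 mm (y) by 3 mm, 50 g; point at its centre. Starts flat on the slab, x roughly square to the open edge. Too thin to grip there, but it slides under a fingertip pressed on it (pads grip it better than the slab does); with 40 mm out past the edge it can be gripped from above by its long sides. May be absent.
- tile_green_band (a point): Centre of the 12 mm wide black band across one end of the green tile, 52 mm from its centre on its -x side.
- bay_blue (a point): Floor centre of the blue-marked bay on the fixed scanner bed (192 x 304 mm), 30 mm above the bench. x: bay's front (robot's side) to back, z up. Bay 132 x 50 mm; front and back wall 8 mm high; 8 mm ribs beside its back half. In front (x -66 to +2 mm) the floor is a 24 mm wide tongue; beside it open notches 26 mm deep, 52 mm wide between tongues, give the fingers room. Bays 76 mm apart.
- bay_yellow (a point): Floor centre of the yellow-marked bay on the fixed scanner bed (192 x 304 mm), 30 mm above the bench. x: bay's front (robot's side) to back, z up. Bay 132 x 50 mm; front and back wall 8 mm high; 8 mm ribs beside its back half. In front (x -66 to +2 mm) the floor is a 24 mm wide tongue; beside it open notches 26 mm deep, 52 mm wide between tongues, give the fingers room. Bays 76 mm apart.
- bay_red (a point): Floor centre of the red-marked bay on the fixed scanner bed (192 x 304 mm), 30 mm above the bench. x: bay's front (robot's side) to back, z up. Bay 132 x 50 mm; front and back wall 8 mm high; 8 mm ribs beside its back half. In front (x -66 to +2 mm) the floor is a 24 mm wide tongue; beside it open notches 26 mm deep, 52 mm wide between tongues, give the fingers room. Bays 76 mm apart.
- bay_green (a point): Floor centre of the green-marked bay on the fixed scanner bed (192 x 304 mm), 30 mm above the bench. x: bay's front (robot's side) to back, z up. Bay 132 x 50 mm; front and back wall 8 mm high; 8 mm ribs beside its back half. In front (x -66 to +2 mm) the floor is a 24 mm wide tongue; beside it open notches 26 mm deep, 52 mm wide between tongues, give the fingers room. Bays 76 mm apart.
- trough (a point): Centre of the floor of the long white-lined trough along the back of the scanner bed, 30 mm above the bench: 172 mm long (along its y) by 40 mm wide (its x), walls 8 to 10 mm high. The black patch on its floor lies at its -y end. Axes parallel to the bays'.
- bar_grip (a point): White bar: 160 mm long (x), 30 mm wide (y), 12 mm high, 150 g, with a orange upright grip on its middle, 50 mm (x) by 14 mm (y), from 12 to 42 mm above the bar's underside. The point is in the grip, 30 mm above the underside. It starts lying across the bays on the ribs (underside 38 mm above the bench), blocking them; its x then points roughly along the bed's +y.
- bar_black_end (a point): Middle of the black end of the white bar, 69 mm from its centre on its -x side.
- start_top (a point): Centre of the top of the green start button on the back corner of the scanner bed: 28 mm across, pressed straight down, 6 mm travel, 5 N, springs back.
- start (a joint): Start button travel in m, 0 up, 0.006 fully pressed.
- sample_jar: Bystander, leave it alone: small jar with a red cap, 44 mm across, 70 mm high; point under its middle.
- pen: Bystander, leave it alone: marker pen lying on the bench, 120 mm long, between slab and scanner bed.
- yellow_bottle: Bystander, leave it alone: yellow bottle, 66 mm across, 130 mm high; point under its middle.
- spatula: Bystander, leave it alone: spatula lying on the bench, 180 mm long.
Not all that is in view belongs to the job. There is more than one size of the part that bears tile_red_mid; the job needs the smallest. There is more than one size of the part that bears tile_blue_mid; the job needs the larger.

How it is judged:
By the outcome, as a careful person would: the job done as asked, in the order asked, and still so for the second after the job is handed in, with the robot touching nothing.
Of tile_blue, tile_yellow, tile_red, tile_green only 2 to 4 are there at a start; the rules pass over those that are not, and their reading is None.
At some moment in a run one of tile_blue, tile_yellow, tile_red, tile_green may be knocked a few centimetres aside while the robot is not near it.
It also fails if it takes over 210 s, if anything falls off the work surface, if the arm or the gripper's body presses on something with over 40 N, if the wrist force passes 120 N, or if a joint passes its speed limit or range.

## Robot

A 6-joint arm with a two-finger parallel gripper is mounted at the origin on the work surface. World frame = base frame: x ahead of the robot, y to its left, z up, the work surface at z = 0. Lengths are in m, angles in rad, forces in N, time in s.
With the tool pointing down it reaches from about 0.35 to 0.975 m from the base axis. Payload 4.9 kg.
Tool frame: the origin (TCP) lies on the centre line of the jaws, within the pads' length; the fingertips stand 8 mm ahead of it and the grasp point (between the pads) lies 11 mm behind it; z points along the fingers, y is the direction in which the jaws open and shut (so a half turn about z gives the same grasp; the last joint's range is limited). The gripper opens to 85 mm and grips with 20 to 120 N. Pads are 22 mm wide; open, the fingers measure 114 mm over their backs; the gripper's body (76 mm by 85 mm) begins 54 mm behind the grasp point. The pads swing forward as they close: fully open they stand 13 mm farther back than shut.
Start: joints at [-1.246, 0.053, 1.613, -0, 1.476, -0.119], TCP at [0.268, -0.564, 0.239] pointing down, gripper open.
Joint ranges: [-3.01, 3.01], [-1.01, 2.22], [0.06, 2.58], [-1.02, 4.17], [0.09, 2.62], [-3.14, 3.14]. Speed limits (rad/s): [2.57, 2.57, 3.14, 3.14, 3.14, 3.14].

## Interface

Orientations are given as a unit quaternion [w, x, y, z].
In Python, from plant import manip gives the robot as it stands.
- The arm moves only by the tool step_arm, never from a script. Its argument "deltas" is a list of rows, each a list of 7 numbers: the shift along the tool's x, y, z in m, then the turn, a rotation vector about the tool's x, y, z in rad, then the gripper command: -1 is fully open, 1 is shut, values between are in proportion. In form: [[dx, dy, dz, ax, ay, az, hand], ...]. A call has 1 to 20 rows; each row is the pose to reach, as a shift and turn from the pose commanded when the call began, along the tool's axes at that moment; what a row does not reach only later rows make up. A row lasts 1/10 s, in which the tool goes at most 50 mm and 8.59 degrees, less where a joint would pass 70% of its speed; a pose out of reach is approached as far as the arm can. A call with a gripper value outside its range is refused whole. The fingers move at their own pace and stop on an object; the grip force is fixed at half the most. Time passes only in rows, so rows that repeat a pose let the fingers close. It gives the time, the measured TCP pose, the force and the opening at its end, in the units of the state.
- manip.state(): the state, without advancing time (a new reading comes with each control period).
- manip.grab_frame(name): name is "side" or "top" or "wrist"; returns the picture (420x560x3 uint8, red, green, blue); there is no depth.
- manip.get_calibration(name): a dict with "fov_y" (degrees; the focal length in pixels is half the picture's height over the tangent of half this angle, whatever the lens; pixels are square), "cx", "cy" (the principal point, pixels), "R" (3x3) and "t" (3): a world point X has camera coordinates R X + t. Camera axes: x right, y down, z forward; pixel columns grow to the right and rows downward; lengths in m; the calibration is good to about 2 mm. A picture is of the moment at which its call begins: read the wrist's pose just before it. get_calibration takes no time and is no camera call; for the wrist camera it gives the pose at the moment of the call.
- manip.job_done(): hands the job in, once; it reports no verdict.
The state is a dict: "time": time; "joint_pos": joint angles; "joint_vel": joint speeds; "joint_efforts": joint torques, N m; "tool_pos": TCP position; "tool_rot": TCP orientation; "contact_force": force on the tool from outside, world axes, zero at the start; "ft_torque": the same for the moment, N m; "gripper_width": opening from 0.0 (shut) to 1.0 (fully open).
Only numpy, scipy, OpenCV 4.12 (cv2) and the standard library are available. Lean on these libraries where they do the work, as an engineer would, in place of code of your own. Each camera call takes 0.05 s, during which the arm holds its last target.

## Working session

There is one attempt and no reset: what is moved stays moved. The work goes in short steps, Python scripts to look and compute and a tool call to move; the robot and the scene stay as the last step left them, time stands still between calls to the robot, and variables do not carry over. Pictures are saved under pics/ and viewed, and the job is handed in when it is done.

Besides the shell and the picture viewer there is one more tool, called after "Emit:" by a JSON object that holds its "api" and its "payload". step_arm: Moves the arm, as the interface text tells. Its arguments: {"type":"object","properties":{"deltas":{"type":"array"}},"required":["deltas"]}

```bash
ls; mkdir -p pics; python3 - <<'E'
from plant import manip
import cv2,numpy as np
print(manip.state())
for n in ("side","top","wrist"):
    c=manip.get_calibration(n); im=manip.grab_frame(n)
    cv2.imwrite(f"pics/{n}0.png",cv2.cvtColor(im,cv2.COLOR_RGB2BGR)); print(n,c)
E
```

```text
pics
{'time': 0.0, 'joint_pos': array([-1.24600273e+00,  5.33090353e-02,  1.61430241e+00,  8.31084478e-06,
        1.47600023e+00, -1.19001755e-01]), 'joint_vel': array([-0.00074672, -0.00056949, -0.00129288,  0.00301235,  0.00084895,
       -0.00103207]), 'joint_efforts': array([ 1.49879397e-03, -3.93676400e+01, -3.70176458e+01, -5.89862043e-05,
        7.04114093e-03,  5.03794851e-06]), 'tool_pos': array([ 0.26816177, -0.56387239,  0.23808763]), 'tool_rot': array([-1.00459993e-03,  9.75481154e-01,  2.20080667e-01, -9.95772370e-05]), 'contact_force': array([ 0.52097297,  0.76296798, -0.5029502 ]), 'ft_torque': array([ 0.04513209, -0.04882686,  0.00787759]), 'gripper_width': 0.9985455359419898}
side {'fov_y': 42.815235292594366, 'cx': 275.43636191979897, 'cy': 214.14300845377394, 'R': array([[ 0.91056575, -0.4133318 , -0.00518024],
       [-0.21170951, -0.45555714, -0.8646657 ],
       [ 0.35503393,  0.78843168, -0.502321  ]]), 't': array([-0.49913114,  0.19850857,  1.5771069 ])}
top {'fov_y': 57.21630042850124, 'cx': 280.94239679819884, 'cy': 213.1989389745747, 'R': array([[-0.01505687, -0.99975438, -0.01626232],
       [-0.98797949,  0.01737812, -0.15360507],
       [ 0.15384996,  0.01375403, -0.98799849]]), 't': array([0.05237617, 0.55062912, 1.18407495])}
wrist {'fov_y': 69.93943002783075, 'cx': 283.2225212093979, 'cy': 214.1559752269826, 'R': array([[ 0.42922215, -0.9031941 , -0.00296123],
       [-0.86602841, -0.41248647,  0.2825769 ],
       [-0.25644326, -0.11872375, -0.95924008]]), 't': array([-0.6233978, -0.035821 ,  0.380818 ])}
```

View pics/side0.png

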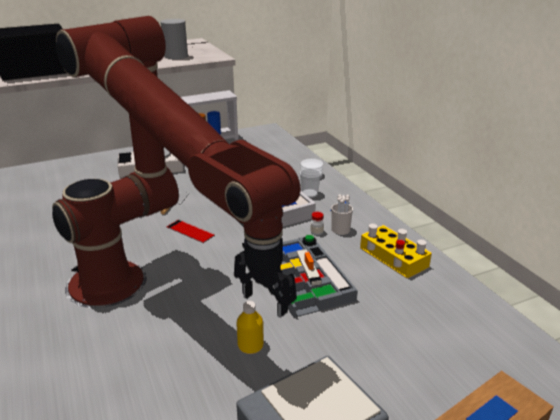

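View pics/top0.png

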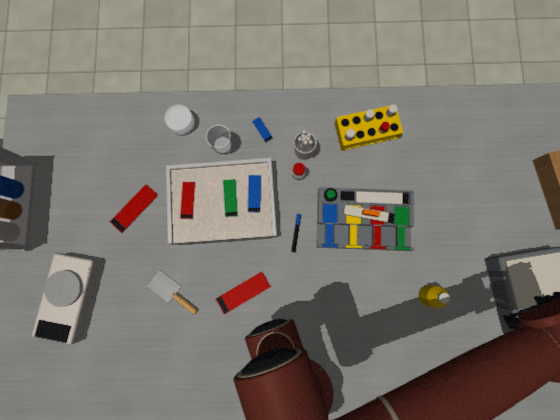

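View pics/wrist0.png

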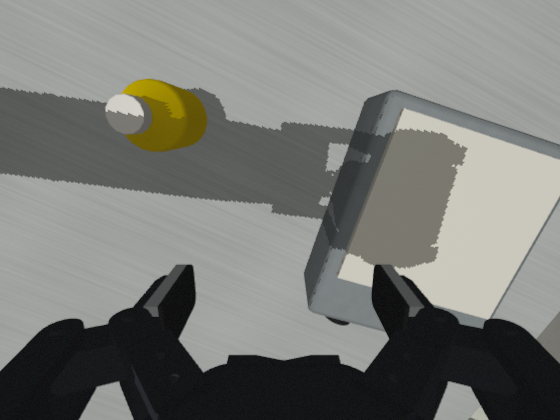

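```bash
cat > h.py <<'E'
from plant import manip
import cv2,numpy as np
def K(c):
    f=210/np.tan(np.radians(c["fov_y"])/2); return f,c["cx"],c["cy"]
def ray(c,uv):
    f,cx,cy=K(c); d=np.array([(uv[0]-cx)/f,(uv[1]-cy)/f,1.]); R=np.array(c["R"]); t=np.array(c["t"])
    return -R.T@t, R.T@d
def onz(c,uv,z):
    o,d=ray(c,uv); return o+d*(z-o[2])/d[2]
def tri(obs):
    A=np.zeros((3,3));b=np.zeros(3)
    for c,uv in obs:
        o,d=ray(c,uv); d=d/np.linalg.norm(d); P=np.eye(3)-np.outer(d,d); A+=P;b+=P@o
    p=np.linalg.solve(A,b)
    return p,[np.linalg.norm((np.eye(3)-np.outer(d,d)/(d@d))@(p-o)) for o,d in (ray(c,uv) for c,uv in obs)]
def proj(c,X):
    f,cx,cy=K(c); q=np.array(c["R"])@np.array(X)+np.array(c["t"]); return np.array([f*q[0]/q[2]+cx,f*q[1]/q[2]+cy])
def grab(n,name):
    c=manip.get_calibration(n); im=manip.grab_frame(n); cv2.imwrite(f"pics/{name}.png",im[:,:,::-1]); np.save(f"pics/{name}.npy",dict(c=c,im=im),allow_pickle=True); return c,im
def load(name):
    d=np.load(f"pics/{name}.npy",allow_pickle=True).item(); return d["c"],d["im"]
def st():
    s=manip.state(); print("t",round(s["time"],2),"p",np.round(s["tool_pos"],4),"q",np.round(s["tool_rot"],4),"F",np.round(s["contact_force"],1),"w",round(s["gripper_width"],3),"j",np.round(s["joint_pos"],2)); return s
E
python3 - <<'E'
from h import *
im=cv2.imread("pics/top0.png")
np.save("pics/top0.npy",dict(c=manip.get_calibration("top"),im=im[:,:,::-1]),allow_pickle=True)
np.save("pics/side0.npy",dict(c=manip.get_calibration("side"),im=cv2.imread("pics/side0.png")[:,:,::-1]),allow_pickle=True)
cv2.imwrite("pics/crop1.png",cv2.resize(im[150:260,150:290],None,fx=5,fy=5,interpolation=cv2.INTER_CUBIC))
cv2.imwrite("pics/crop2.png",cv2.resize(im[175:260,305:425],None,fx=6,fy=6,interpolation=cv2.INTER_CUBIC))
c,_=load("top0")
for n,uv,z in [("slabfrontmid",(222,240),.05),("bed",(365,219),.03),("red",(188,200),.05),("green",(230,198),.05),("blue",(255,193),.05),("bar",(369,213),.08)]:
    print(n,onz(c,uv,z).round(3))
E
```

```text
slabfrontmid [0.468 0.23  0.05 ]
bed [ 0.53  -0.225  0.03 ]
red [0.598 0.34  0.05 ]
green [0.602 0.205 0.05 ]
blue [0.617 0.125 0.05 ]
bar [ 0.541 -0.228  0.08 ]
```

View pics/crop1.png

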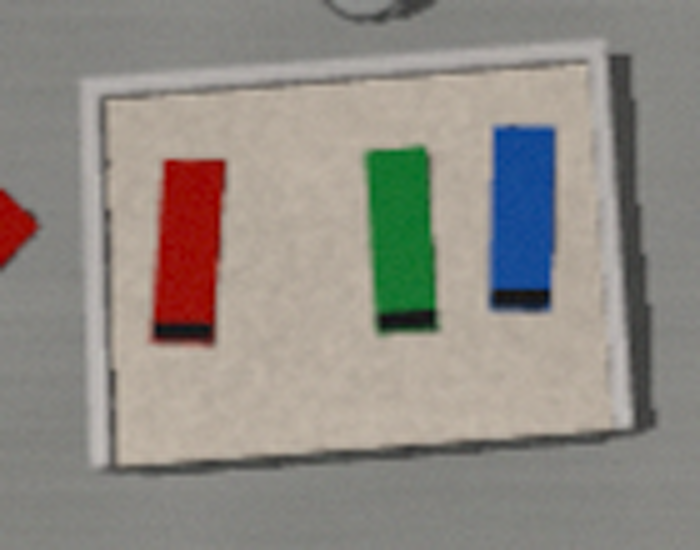

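View pics/crop2.png

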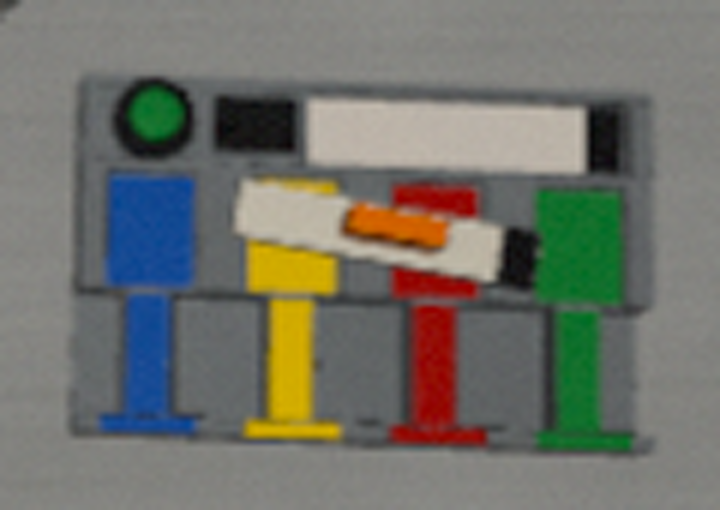

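```bash
cat >> h.py <<'E'
from scipy.spatial.transform import Rotation as Ro
def RT(s):
    q=s["tool_rot"]; return Ro.from_quat([q[1],q[2],q[3],q[0]])
def yaw(s):
    x=RT(s).apply([1,0,0]); return np.degrees(np.arctan2(x[1],x[0]))
def goto(pos,yawdeg,level=True):
    """print delta in tool axes to reach world pos, tool down with tool x at yawdeg"""
    s=st(); R=RT(s); d=R.inv().apply(np.array(pos)-s["tool_pos"])
    a=np.radians(yawdeg); X=[np.cos(a),np.sin(a),0]; Z=[0,0,-1]; Y=np.cross(Z,X)
    T=Ro.from_matrix(np.array([X,Y,Z]).T); rv=(R.inv()*T).as_rotvec()
    print("yaw",round(yaw(s),2),"DELTA",np.round(d,4),np.round(rv,4),"rows",max(np.linalg.norm(d)/.05,np.degrees(np.linalg.norm(rv))/8.59).round(1))
E
python3 - <<'E'
from h import *
s=manip.state(); c=manip.get_calibration("wrist")
R=RT(s); o=-c["R"].T@c["t"]; print("cam in tool",R.inv().apply(o-s["tool_pos"]).round(4)); print((R.inv().as_matrix()@c["R"].T).round(3))
goto([0.42,-0.228,0.34],0)
E
```

```text
cam in tool [ 0.0731 -0.0002 -0.1354]
[[-0.    -0.959 -0.283]
 [ 1.     0.    -0.001]
 [ 0.001 -0.283  0.959]]
t 0.15 p [ 0.2682 -0.564   0.2383] q [-8.000e-04  9.755e-01  2.201e-01 -1.000e-04] F [-0.1  0.7  0.2] w 1.0 j [-1.25  0.05  1.61  0.    1.48 -0.12]
yaw 25.43 DELTA [ 0.2814 -0.2384 -0.1012] [-1.600e-03  2.000e-04  4.438e-01] rows 7.6
```

Emit:
{"api": "step_arm", "payload": {"deltas": [[0.05,-0.04,-0.02,0,0,0.1,-1],[0.1,-0.08,-0.02,0,0,0.2,-1],[0.17,-0.14,-0.02,0,0,0.3,-1],[0.23,-0.2,-0.01,0,0,0.4,-1],[0.3265,-0.217,0,0,0,0.444,-1],[0.3265,-0.217,0,0,0,0.444,-1],[0.3265,-0.217,0,0,0,0.444,-1],[0.3265,-0.217,0,0,0,0.444,-1],[0.3265,-0.217,0,0,0,0.444,-1],[0.3265,-0.217,0,0,0,0.444,-1],[0.3265,-0.217,0,0,0,0.444,-1]]}}

```text
time: 1.25
tool_pos: [0.4697, -0.2288, 0.2392]
tool_rot: [0.0, 1.0, -0.0, -0.0]
contact_force: [0.0, -0.2, 0.0]
gripper_width: 1.001
```

```bash
python3 - <<'E'
from h import *
st(); grab("wrist","w1")
goto([0.47,-0.118,0.24],0)
E
```

```text
t 1.25 p [ 0.4697 -0.2288  0.2392] q [ 1.e-04  1.e+00 -4.e-04 -2.e-04] F [ 0.  -0.2  0. ] w 1.001 j [-0.6  -0.2   1.85 -0.    1.49  0.98]
t 1.3 p [ 0.4695 -0.2292  0.2393] q [ 1.e-04  1.e+00 -9.e-04 -1.e-04] F [-0.5 -0.6 -0.4] w 0.999 j [-0.6  -0.2   1.85 -0.    1.49  0.98]
yaw -0.1 DELTA [ 0.0003 -0.1112 -0.0007] [ 0.0003  0.0002 -0.0018] rows 2.2
```

View pics/w1.png

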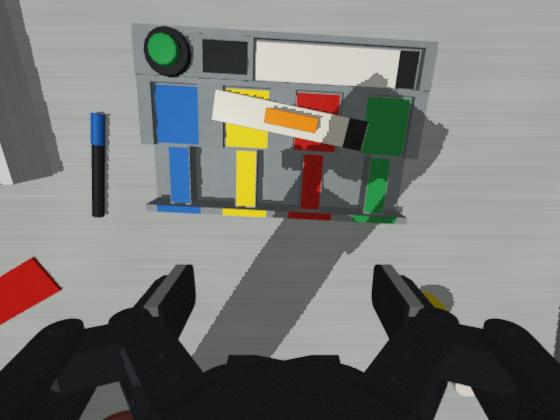

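Emit:
{"api": "step_arm", "payload": {"deltas": [[0,-0.05,0,0,0,0,-1],[0,-0.1,0,0,0,0,-1],[0,-0.12,0,0,0,0,-1],[0,-0.12,0,0,0,0,-1],[0,-0.12,0,0,0,0,-1],[0,-0.12,0,0,0,0,-1]]}}

```text
time: 1.9
tool_pos: [0.47, -0.1098, 0.2394]
tool_rot: [0.0, 1.0, -0.001, 0.0]
contact_force: [-0.2, -0.2, 0.6]
gripper_width: 0.999
```

```bash
python3 - <<'E'
from h import *
st(); c,im=grab("wrist","w2")
cv2.imwrite("pics/w1c.png",cv2.resize(cv2.imread("pics/w1.png")[10:235,130:450],None,fx=2.4,fy=2.4,interpolation=cv2.INTER_CUBIC))
cv2.imwrite("pics/w2c.png",cv2.resize(cv2.imread("pics/w2.png")[10:235,230:560],None,fx=2.4,fy=2.4,interpolation=cv2.INTER_CUBIC))
E
```

```text
t 1.9 p [ 0.47   -0.1098  0.2394] q [ 2.0e-04  1.0e+00 -1.3e-03  1.0e-04] F [-0.2 -0.2  0.6] w 0.999 j [-0.38 -0.3   1.93 -0.    1.51  1.19]
```

View pics/w1c.png

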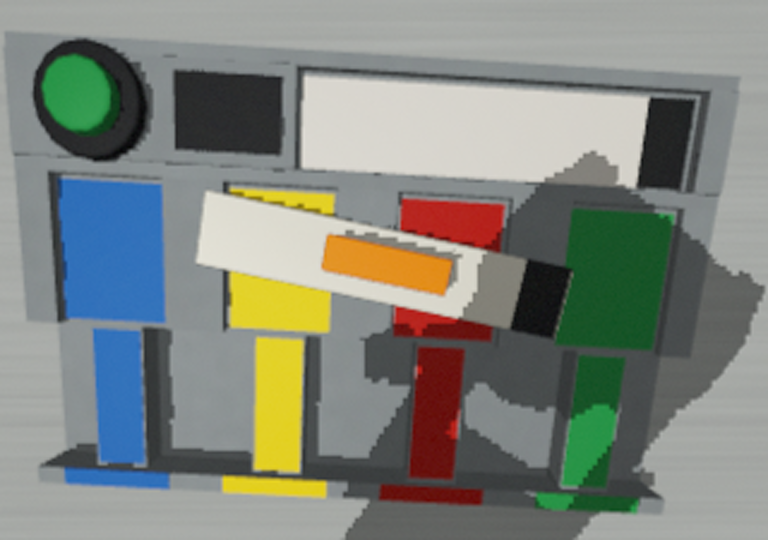

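View pics/w2c.png

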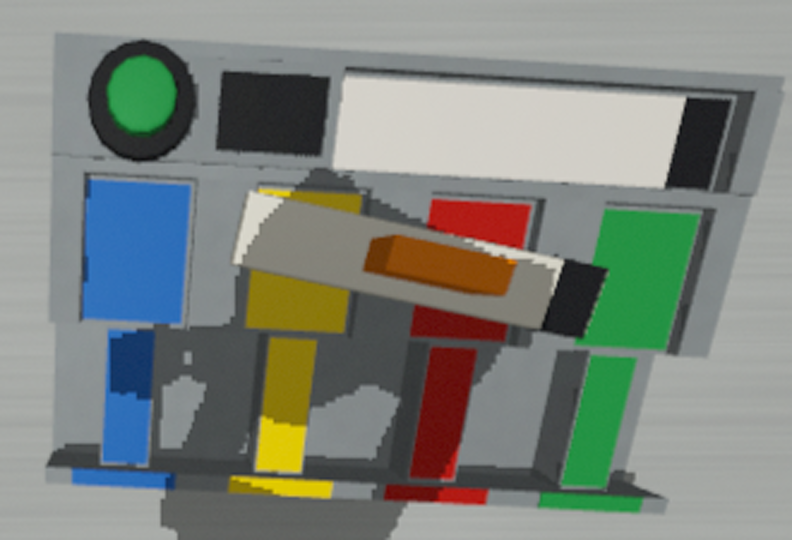

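```bash
cat > m1.py <<'E'
from h import *
c1,_=load("w1");c2,_=load("w2"); ct,_=load("top0")
a=lambda u,v:(u/2.4+130,v/2.4+10); b=lambda u,v:(u/2.4+230,v/2.4+10); t=lambda u,v:(u/6+305,v/6+175)
P={"griptop_b":((328,235),(395,235)),"griptop_br":((453,258),(515,260)),"grip_fr":((444,295),(495,294)),
"bar_bl":((205,191),(248,190)),"bar_fl":((197,264),(233,264)),"bar_br":((572,268),(608,267)),"bar_fr":((555,338),(585,338)),
"blk_b":((525,260),(563,259)),"blk_f":((512,330),(542,329)),
"btn":((79,93),(141,94)),
"tr_bl":((302,72),(345,72)),"tr_fl":((298,168),(333,168)),"tr_pb":((648,98),(686,98)),"tr_pf":((638,187),(665,188)),"tr_br":((697,100),(735,100)),"tr_fr":((690,190),(722,190)),
"blue_bl":((62,180),(88,180)),"blue_br":((163,184),(191,185)),"blue_fr":((163,322),(184,325)),"blue_fl":((63,319),(83,320)),
"blue_tfl":((97,462),(101,463)),"blue_tfr":((145,464),(149,465)),
"yel_fl":((229,327),(246,327)),"yel_fr":((329,332),(346,332)),"yel_tfl":((253,470),(254,472)),"yel_tfr":((301,473),(303,473)),
"red_bl":((400,199),(430,199)),"red_br":((505,205),(531,206)),"red_tfl":((410,478),(410,479)),"red_tfr":((456,480),(459,481)),
"grn_bl":((573,208),(604,208)),"grn_br":((676,213),(701,213)),"grn_fr":((660,347),(680,350)),"grn_fl":((557,345),(575,347)),"grn_tfl":((563,486),(562,487)),"grn_tfr":((606,488),(606,489))}
Q={}
for k,(u,v) in P.items():
    p,e=tri([(c1,a(*u)),(c2,b(*v))]); Q[k]=p; print(k,p.round(4),np.round(np.array(e)*1e3,1))
E
python3 m1.py
```

```text
griptop_b [ 0.5582 -0.2126  0.0793] [0.1 0.1]
griptop_br [ 0.5493 -0.2614  0.0774] [0.3 0.3]
grip_fr [ 0.5357 -0.2591  0.0699] [0.2 0.2]
bar_bl [ 0.5776 -0.1597  0.049 ] [0.3 0.3]
bar_fl [ 0.5481 -0.1545  0.0496] [0.1 0.1]
bar_br [ 0.5464 -0.3158  0.0501] [0.2 0.2]
bar_fr [ 0.5167 -0.3103  0.0517] [0. 0.]
blk_b [ 0.5497 -0.2951  0.0515] [0.2 0.2]
blk_f [ 0.5203 -0.2914  0.0505] [0.2 0.2]
btn [ 0.6121 -0.1145  0.0587] [0. 0.]
tr_bl [ 0.6251 -0.2005  0.0352] [0.1 0.1]
tr_fl [ 0.5878 -0.1979  0.0369] [0.1 0.1]
tr_pb [ 0.6156 -0.3475  0.0325] [0. 0.]
tr_pf [ 0.5805 -0.3479  0.0298] [0.2 0.2]
tr_br [ 0.6147 -0.3683  0.0328] [0. 0.]
tr_fr [ 0.5787 -0.3684  0.0362] [0. 0.]
blue_bl [ 0.5844 -0.0915  0.0268] [0.2 0.2]
blue_br [ 0.5821 -0.1373  0.03  ] [0.1 0.1]
blue_fr [ 0.5225 -0.1347  0.0384] [0.5 0.5]
blue_fl [ 0.5242 -0.0886  0.0365] [0.1 0.1]
blue_tfl [ 0.4561 -0.0958  0.0338] [0.1 0.1]
blue_tfr [ 0.4551 -0.1192  0.0341] [0.1 0.1]
yel_fl [ 0.5206 -0.1638  0.0337] [0.1 0.1]
yel_fr [ 0.5183 -0.21    0.0344] [0.1 0.1]
yel_tfl [ 0.4509 -0.1712  0.0309] [0.4 0.4]
yel_tfr [ 0.4503 -0.195   0.0326] [0.1 0.1]
red_bl [ 0.5755 -0.2422  0.0345] [0.1 0.1]
red_br [ 0.5731 -0.2891  0.0305] [0.2 0.2]
red_tfl [ 0.4468 -0.2488  0.0306] [0.2 0.2]
red_tfr [ 0.447  -0.271   0.0351] [0.2 0.2]
grn_bl [ 0.5714 -0.3178  0.037 ] [0. 0.]
grn_br [ 0.5698 -0.3659  0.0301] [0. 0.]
grn_fr [ 0.5111 -0.3611  0.0412] [0.7 0.7]
grn_fl [ 0.512  -0.3149  0.0379] [0.5 0.5]
grn_tfl [ 0.4425 -0.3249  0.0303] [0.3 0.3]
grn_tfr [ 0.4419 -0.3458  0.0321] [0.3 0.3]
```

```bash
cat > m2.py <<'E'
from m1 import *
from scipy.optimize import least_squares
def zp(k,z): 
    u,v=P[k]; return (onz(c1,a(*u),z)+onz(c2,b(*v),z))/2
# bay frame points relative to bed frame with origin at mid of 4 bays, unknown half lengths shared
idx={"blue":1.5,"yel":.5,"red":-.5,"grn":-1.5}
obs=[(k,zp(k,.03)[:2]) for k in P if k.split("_")[0] in idx]
def f(p):
    x,y,th,hb,hf,xm,hw,tw=p; r=[]
    for k,q in obs:
        n,c=k.split("_"); oy=idx[n]*.076; 
        if c[0]=="t": X=-hf; w=tw; c=c[1:]
        else: X={"b":hb,"f":xm}[c[0]]; w=hw
        Y=oy+(w if c[1]=="l" else -w)
        r+=[x+np.cos(th)*X-np.sin(th)*Y-q[0], y+np.sin(th)*X+np.cos(th)*Y-q[1]]
    r.append((hb-hf)*1); return r
s=least_squares(f,[.52,-.22,-.06,.066,.066,.0,.025,.012]); print(s.x.round(4),"deg",np.degrees(s.x[2]),"rms mm",np.sqrt(np.mean(np.array(s.fun)**2))*1e3)
x,y,th=s.x[:3]
for n,i in idx.items(): print("bay",n,round(x-np.sin(th)*i*.076,4),round(y+np.cos(th)*i*.076,4))
for k in P:
    if k[:2]=="tr": print(k,zp(k,.03).round(4))
for k in P:
    if k[:3] in("bar","blk"): print(k,zp(k,.05).round(4))
    if k[:4]=="grip": print(k,zp(k,.08).round(4))
E
python3 m2.py | grep -v "\] \["
```

```text
[ 0.5125 -0.2254 -0.0541  0.0644  0.0644  0.0044  0.0233  0.0116] deg -3.097764137668133 rms mm 1.0542664739448393
bay blue 0.5187 -0.1116
bay yel 0.5146 -0.1875
bay red 0.5105 -0.2634
bay grn 0.5063 -0.3393
tr_bl [ 0.6264 -0.201   0.03  ]
tr_fl [ 0.5887 -0.1985  0.03  ]
tr_pb [ 0.6161 -0.3488  0.03  ]
tr_pf [ 0.5805 -0.3478  0.03  ]
tr_br [ 0.6153 -0.37    0.03  ]
tr_fr [ 0.5794 -0.3721  0.03  ]
griptop_b [ 0.5582 -0.2125  0.08  ]
griptop_br [ 0.5493 -0.2606  0.08  ]
grip_fr [ 0.5359 -0.2561  0.08  ]
bar_bl [ 0.5775 -0.1597  0.05  ]
bar_fl [ 0.5481 -0.1545  0.05  ]
bar_br [ 0.5464 -0.3159  0.05  ]
bar_fr [ 0.5166 -0.311   0.05  ]
blk_b [ 0.5497 -0.2957  0.05  ]
blk_f [ 0.5203 -0.2916  0.05  ]
```

```bash
python3 - <<'E'
from h import *
goto([0.547,-0.2348,0.15],78.7)
E
```

```text
t 1.95 p [ 0.47   -0.1098  0.2394] q [ 2.0e-04  1.0e+00 -1.3e-03 -0.0e+00] F [-0.2 -0.4  0.1] w 1.003 j [-0.38 -0.3   1.93 -0.    1.51  1.19]
yaw -0.15 DELTA [0.0773 0.1248 0.0894] [ 2.0000e-04  3.0000e-04 -1.3762e+00] rows 9.2
```

Emit:
{"api": "step_arm", "payload": {"deltas": [[0.0773,0.1248,0.06,0,0,-1.376,-1],[0.0773,0.1248,0.0894,0,0,-1.376,-1],[0.0773,0.1248,0.0894,0,0,-1.376,-1],[0.0773,0.1248,0.0894,0,0,-1.376,-1],[0.0773,0.1248,0.0894,0,0,-1.376,-1],[0.0773,0.1248,0.0894,0,0,-1.376,-1],[0.0773,0.1248,0.0894,0,0,-1.376,-1],[0.0773,0.1248,0.0894,0,0,-1.376,-1],[0.0773,0.1248,0.0894,0,0,-1.376,-1],[0.0773,0.1248,0.0894,0,0,-1.376,-1],[0.0773,0.1248,0.0894,0,0,-1.376,-1],[0.0773,0.1248,0.0894,0,0,-1.376,-1],[0.0773,0.1248,0.0894,0,0,-1.376,-1],[0.0773,0.1248,0.0894,0,0,-1.376,-1]]}}

```text
time: 3.35
tool_pos: [0.5474, -0.2332, 0.1499]
tool_rot: [0.0, 0.773, 0.635, -0.0]
contact_force: [0.2, -0.1, 0.2]
gripper_width: 1.001
```

```bash
python3 - <<'E'
from h import *
goto([0.547,-0.2348,0.062],78.7)
grab("wrist","w3")
E
```

```text
t 3.35 p [ 0.5474 -0.2332  0.1499] q [ 0.      0.7728  0.6346 -0.    ] F [ 0.2 -0.1  0.2] w 1.001 j [-0.53  0.05  1.77 -0.    1.32 -0.33]
yaw 78.78 DELTA [-0.0017 -0.      0.0879] [0.0001 0.0001 0.0014] rows 1.8
```

View pics/w3.png

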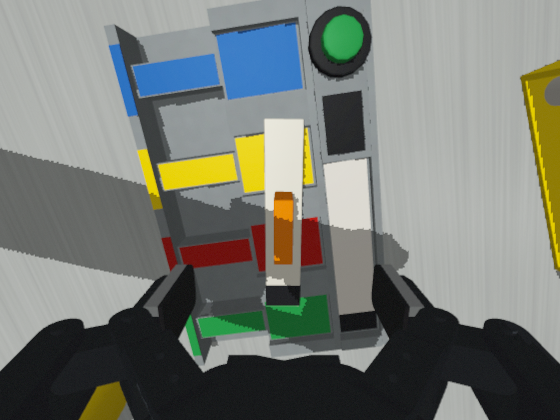

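Emit:
{"api": "step_arm", "payload": {"deltas": [[-0.0015,0,0.044,0,0,0,-1],[-0.0015,0,0.07,0,0,0,-1],[-0.0015,0,0.088,0,0,0,-1],[-0.0015,0,0.088,0,0,0,-1],[-0.0015,0,0.088,0,0,0,1],[-0.0015,0,0.088,0,0,0,1],[-0.0015,0,0.088,0,0,0,1],[-0.0015,0,0.088,0,0,0,1],[-0.0015,0,0.088,0,0,0,1],[-0.0015,0,0.088,0,0,0,1],[-0.0015,0,0.088,0,0,0,1],[-0.0015,0,0.088,0,0,0,1]]}}

```text
time: 4.6
tool_pos: [0.5477, -0.2349, 0.0628]
tool_rot: [0.001, 0.773, 0.635, 0.0]
contact_force: [-0.2, 0.5, 4.8]
gripper_width: 0.15
```

```bash
python3 - <<'E'
from h import *
st()
E
```

```text
t 4.6 p [ 0.5477 -0.2349  0.0628] q [7.000e-04 7.726e-01 6.349e-01 3.000e-04] F [-0.2  0.5  4.8] w 0.15 j [-0.53  0.16  1.81  0.    1.17 -0.34]
```

Emit:
{"api": "step_arm", "payload": {"deltas": [[0,0,-0.03,0,0,0,1],[0,0,-0.05,0,0,0,1],[0,0,-0.05,0,0,0,1],[0,0,-0.05,0,0,0,1]]}}

```text
time: 5.0
tool_pos: [0.5465, -0.2343, 0.1109]
tool_rot: [-0.001, 0.773, 0.635, -0.0]
contact_force: [-0.9, -0.6, -1.4]
gripper_width: 0.153
```

```bash
python3 - <<'E'
from h import *
goto([0.602,-0.2852,0.112],86.9)
E
```

```text
t 5.0 p [ 0.5465 -0.2343  0.1109] q [-6.000e-04  7.726e-01  6.349e-01 -2.000e-04] F [-0.9 -0.6 -1.4] w 0.153 j [-0.53  0.09  1.79 -0.    1.26 -0.34]
yaw 78.83 DELTA [-0.0392  0.0643 -0.0012] [-0.0011 -0.0005 -0.1409] rows 1.5
```

Emit:
{"api": "step_arm", "payload": {"deltas": [[-0.02,0.033,0,0,0,-0.07,1],[-0.0392,0.0643,0,0,0,-0.1409,1],[-0.0392,0.0643,0,0,0,-0.1409,1],[-0.0392,0.0643,0,0,0,-0.1409,1],[-0.0392,0.0643,0,0,0,-0.1409,1]]}}

```text
time: 5.5
tool_pos: [0.6012, -0.2844, 0.1099]
tool_rot: [-0.002, 0.726, 0.688, -0.0]
contact_force: [-0.9, 0.2, -2.0]
gripper_width: 0.152
```

```bash
python3 - <<'E'
from h import *
grab("wrist","w4");goto([0.602,-0.2852,0.056],86.9)
E
```

```text
t 5.55 p [ 0.6014 -0.2845  0.1105] q [-1.300e-03  7.260e-01  6.877e-01 -3.000e-04] F [ 0.1  0.4 -1.9] w 0.153 j [-0.55  0.25  1.61  0.    1.28 -0.5 ]
yaw 86.9 DELTA [-0.0008  0.0008  0.0544] [-0.0023 -0.0014 -0.    ] rows 1.1
```

View pics/w4.png

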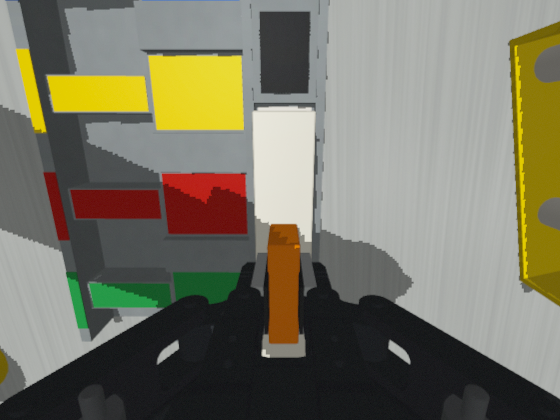

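Emit:
{"api": "step_arm", "payload": {"deltas": [[0,0,0.03,0,0,0,1],[0,0,0.045,0,0,0,1],[0,0,0.051,0,0,0,1],[0,0,0.054,0,0,0,1],[0,0,0.0555,0,0,0,1],[0,0,0.0555,0,0,0,1]]}}

```text
time: 6.15
tool_pos: [0.603, -0.2857, 0.0573]
tool_rot: [0.001, 0.726, 0.688, 0.0]
contact_force: [-0.6, -0.1, -1.5]
gripper_width: 0.151
```

Emit:
{"api": "step_arm", "payload": {"deltas": [[-0.0005,-0.001,0.0012,0,0,0,1],[-0.0005,-0.001,0.0025,0,0,0,1],[-0.0005,-0.001,0.0025,0,0,0,1]]}}

```text
time: 6.45
tool_pos: [0.602, -0.2864, 0.0549]
tool_rot: [0.001, 0.726, 0.688, 0.0]
contact_force: [-1.0, -0.3, 1.8]
gripper_width: 0.15
```

Contact felt (+1.8 N); release and rise.

Emit:
{"api": "step_arm", "payload": {"deltas": [[0,0,0,0,0,0,-1],[0,0,0,0,0,0,-1],[0,0,0,0,0,0,-1],[0,0,0,0,0,0,-1],[0,0,0,0,0,0,-1],[0,0,-0.03,0,0,0,-1],[0,0,-0.08,0,0,0,-1],[0,0,-0.13,0,0,0,-1],[0,0,-0.18,0,0,0,-1],[0,0,-0.19,0,0,0,-1],[0,0,-0.19,0,0,0,-1]]}}

```text
time: 7.55
tool_pos: [0.6029, -0.2867, 0.2479]
tool_rot: [0.003, 0.726, 0.688, 0.001]
contact_force: [-0.4, -0.7, 0.1]
gripper_width: 1.001
```

```bash
python3 - <<'E'
from h import *
grab("top","t1");c,im=load("t1")
cv2.imwrite("pics/t1c.png",np.hstack([cv2.resize(im[175:260,305:425,::-1],None,fx=5,fy=5,interpolation=cv2.INTER_CUBIC)]))
goto([0.47,-0.24,0.24],0); goto([0.41,0.23,0.24],0)
E
```

```text
t 7.6 p [ 0.6017 -0.286   0.2445] q [7.000e-04 7.260e-01 6.877e-01 2.000e-04] F [-0.3  0.9 -0.9] w 0.998 j [-0.56  0.14  1.51 -0.    1.49 -0.5 ]
yaw 86.9 DELTA [ 0.0388 -0.134   0.0043] [ 1.5000e-03 -4.0000e-04  1.5167e+00] rows 10.1
t 7.6 p [ 0.6017 -0.286   0.2445] q [7.000e-04 7.260e-01 6.877e-01 2.000e-04] F [-0.3  0.9 -0.9] w 0.998 j [-0.56  0.14  1.51 -0.    1.49 -0.5 ]
yaw 86.9 DELTA [ 0.5049 -0.2193  0.0039] [ 1.5000e-03 -4.0000e-04  1.5167e+00] rows 11.0
```

View pics/t1c.png

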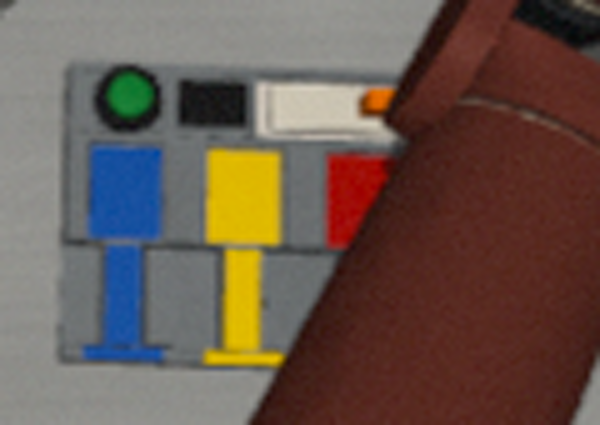

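Emit:
{"api": "step_arm", "payload": {"deltas": [[0.05,-0.02,-0.01,0,0,0.14,-1],[0.51,-0.12,-0.0155,0,0,1.5167,-1],[0.51,-0.12,-0.0155,0,0,1.5167,-1],[0.51,-0.12,-0.0155,0,0,1.5167,-1],[0.51,-0.12,-0.0155,0,0,1.5167,-1],[0.51,-0.12,-0.0155,0,0,1.5167,-1],[0.51,-0.12,-0.0155,0,0,1.5167,-1],[0.51,-0.12,-0.0155,0,0,1.5167,-1],[0.51,-0.12,-0.0155,0,0,1.5167,-1],[0.51,-0.12,-0.0155,0,0,1.5167,-1],[0.51,-0.12,-0.0155,0,0,1.5167,-1],[0.51,-0.12,-0.0155,0,0,1.5167,-1],[0.51,-0.12,-0.0155,0,0,1.5167,-1],[0.51,-0.12,-0.0155,0,0,1.5167,-1],[0.51,-0.12,-0.0155,0,0,1.5167,-1]]}}

```text
time: 9.1
tool_pos: [0.5093, 0.2284, 0.2583]
tool_rot: [0.0, 1.0, -0.001, -0.001]
contact_force: [-0.0, 0.1, 0.6]
gripper_width: 0.997
```

```bash
python3 - <<'E'
from h import *
s=st(); print(yaw(s)); grab("wrist","w5"); grab("top","t2"); c,im=load("t2")
cv2.imwrite("pics/t2c.png",np.hstack([cv2.resize(im[175:260,305:425,::-1],None,fx=5,fy=5,interpolation=cv2.INTER_CUBIC)]))
E
```

```text
t 9.1 p [0.5093 0.2284 0.2583] q [ 4.e-04  1.e+00 -9.e-04 -8.e-04] F [-0.   0.1  0.6] w 0.997 j [ 0.29 -0.12  1.75 -0.    1.51  1.86]
-0.09852573260593554
```

View pics/w5.png

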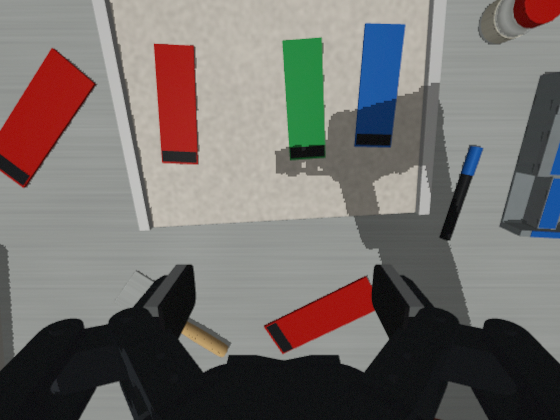

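View pics/t2c.png

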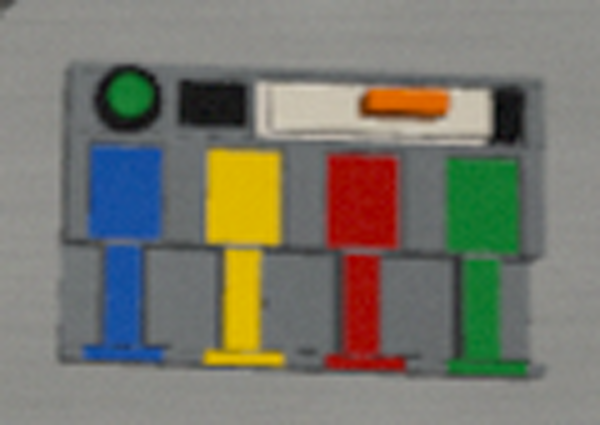

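```bash
cat >> h.py <<'E'
def tiles(c,im,z=.053,box=None):
    """coloured plates -> list (colour, centre, x-axis deg of long side, L, W) at plane z, colour part only plus band by darkness"""
    hsv=cv2.cvtColor(im,cv2.COLOR_RGB2HSV); h,s_,v=[hsv[:,:,i].astype(int) for i in range(3)]
    out={}
    for n,m in {"red":((h<8)|(h>172))&(s_>150)&(v>70),"green":(h>50)&(h<80)&(s_>120)&(v>45),"blue":(h>100)&(h<122)&(s_>130)&(v>60),"yellow":(h>20)&(h<33)&(s_>130)&(v>80)}.items():
        m=m.astype(np.uint8)*255
        if box is not None:
            k=np.zeros_like(m); cv2.fillPoly(k,[np.int32(box)],255); m&=k
        m=cv2.morphologyEx(m,cv2.MORPH_OPEN,np.ones((3,3)))
        cs,_=cv2.findContours(m,cv2.RETR_EXTERNAL,cv2.CHAIN_APPROX_NONE)
        for q in cs:
            if cv2.contourArea(q)<60: continue
            w=np.array([onz(c,p[0],z)[:2] for p in q])
            (cx,cy),(a,b),an=cv2.minAreaRect((w*1e4).astype(np.float32)); 
            bp=cv2.boxPoints(((cx,cy),(a,b),an))/1e4
            e1=bp[1]-bp[0];e2=bp[2]-bp[1]; L,W=np.linalg.norm(e1),np.linalg.norm(e2); e=e1/L
            if W>L: L,W,e=W,L,e2/W
            if e[0]<0:e=-e
            out.setdefault(n,[]).append((np.array([cx,cy])/1e4,np.degrees(np.arctan2(e[1],e[0])),L,W,e))
    return out
E
python3 - <<'E'
from h import *
for nm in("w5","top0"):
    c,im=load(nm); print(nm)
    for n,l in tiles(c,im).items():
        for t in l: print(n,t[0].round(4),"ang",round(t[1],1),"LxW mm",round(t[2]*1e3,1),round(t[3]*1e3,1), "px",proj(c,[*t[0],.053]).round())
c,im=load("w5"); ct,_=load("top0")
T=lambda u,v:(u/5+150,v/5+150)
for k,u,v in [("edgeL floor",(154,227),(119,467)),("edgeR floor",(418,213),(612,430)),("rimtopFL",(150,229),(99,469)),("rimtopFR",(429,213),(632,427)),
 ("blue bl",(366,24),(494,127)),("red fl",(163,162),(152,343)),("red br",(194,45),(224,160)),("green br",(322,38),(426,147)),("green fl",(291,159),(379,331))]:
    p,e=tri([(c,u),(ct,T(*v))]); print(k,p.round(4),np.round(np.array(e)*1e3,1), onz(c,u,.053).round(4))
im2=cv2.resize(im[0:250,90:450,::-1],None,fx=2.2,fy=2.2,interpolation=cv2.INTER_CUBIC); cv2.imwrite("pics/w5c.png",im2)
E
```

```text
w5
red [0.3456 0.1713] ang -60.6 LxW mm 133.9 50.9 px [328. 313.]
red [0.5923 0.4906] ang -42.7 LxW mm 134.4 50.7 px [ 41. 116.]
red [0.6077 0.3426] ang -2.7 LxW mm 106.4 40.0 px [176. 100.]
red [ 0.6878 -0.0202] ang 89.9 LxW mm 46.1 22.3 px [536.  13.]
green [0.6128 0.2069] ang 4.1 LxW mm 106.1 39.1 px [304.  95.]
blue [ 0.4557 -0.0869] ang 89.9 LxW mm 35.1 7.7 px [545. 234.]
blue [ 0.4928 -0.0878] ang -3.1 LxW mm 59.3 20.3 px [554. 204.]
blue [ 0.5419 -0.0765] ang 14.6 LxW mm 30.2 8.8 px [555. 162.]
blue [0.5435 0.0179] ang -9.4 LxW mm 31.7 14.4 px [471. 161.]
blue [0.6262 0.1291] ang -1.3 LxW mm 105.5 40.2 px [379.  81.]
top0
red [-0.005   0.1269] ang 17.8 LxW mm 128.2 76.3 px [255. 400.]
red [0.0099 0.0234] ang 15.1 LxW mm 155.1 55.7 px [290. 394.]
red [ 0.0055 -0.5609] ang -64.6 LxW mm 491.0 111.2 px [490. 394.]
red [0.1582 0.1292] ang -73.6 LxW mm 35.8 32.5 px [254. 342.]
red [ 0.2038 -0.775 ] ang -7.1 LxW mm 52.8 17.7 px [556. 323.]
red [0.3107 0.1567] ang -60.6 LxW mm 147.0 53.2 px [245. 291.]
red [ 0.4697 -0.2509] ang -1.0 LxW mm 68.8 31.2 px [376. 237.]
red [0.581  0.5072] 
[... 763 characters left out ...]
0.1829] ang 89.0 LxW mm 44.3 25.4 px [353. 219.]
yellow [ 0.8298 -0.2461] ang -78.5 LxW mm 209.1 114.5 px [368. 127.]
edgeL floor [0.4616 0.386  0.0433] [2.5 2.5] [0.4655 0.3842 0.053 ]
edgeR floor [0.48   0.07   0.0501] [2.1 2.1] [0.4824 0.07   0.053 ]
rimtopFL [0.4593 0.3956 0.0419] [1.1 1.1] [0.463  0.3893 0.053 ]
rimtopFR [0.481  0.0577 0.0524] [1.5 1.5] [0.4824 0.057  0.053 ]
blue bl [0.6779 0.1453 0.0482] [2. 2.] [0.6786 0.1465 0.053 ]
red fl [0.5407 0.367  0.0415] [2. 2.] [0.5427 0.3644 0.053 ]
red br [ 0.673   0.3348 -0.0094] [1.9 1.9] [0.6603 0.3194 0.053 ]
green br [0.6658 0.1893 0.0471] [2. 2.] [0.6663 0.1899 0.053 ]
green fl [0.5448 0.2199 0.0418] [0.3 0.3] [0.5458 0.2205 0.053 ]
```

View pics/w5c.png

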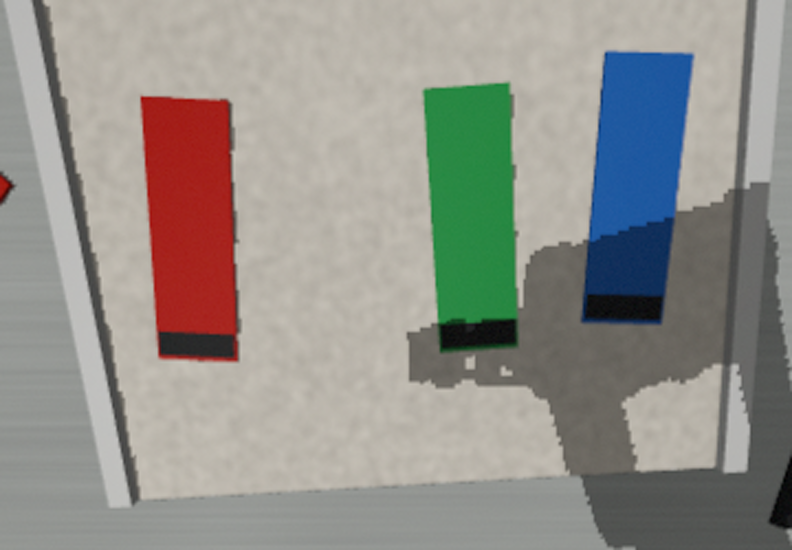

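Emit:
{"api": "step_arm", "payload": {"deltas": [[0,-0.05,0,0,0,0,1],[0,-0.1,0,0,0,0,1],[0,-0.1,0,0,0,0,1],[0,-0.1,0,0,0,0,1],[0,-0.1,0,0,0,0,1],[0,-0.1,0,0,0,0,1]]}}

```text
time: 9.8
tool_pos: [0.5096, 0.3285, 0.2595]
tool_rot: [0.0, 1.0, -0.001, 0.0]
contact_force: [-0.5, -0.4, 0.5]
gripper_width: 0.004
```

```bash
python3 - <<'E'
from h import *
c,im=grab("wrist","w6")
im2=cv2.resize(im[0:250,180:540,::-1],None,fx=2.2,fy=2.2,interpolation=cv2.INTER_CUBIC); cv2.imwrite("pics/w6c.png",im2)
for n,l in tiles(c,im).items():
    for t in l:
        if t[0][1]>.08 and t[0][0]>.45: print(n,t[0].round(4),"ang",round(t[1],1),"LxW mm",round(t[2]*1e3,1),round(t[3]*1e3,1), "px",proj(c,[*t[0],.053]).round())
E
```

```text
red [0.592  0.5031] ang -42.6 LxW mm 134.0 50.3 px [123. 117.]
red [0.6077 0.3427] ang -2.7 LxW mm 106.3 39.5 px [271. 101.]
green [0.6128 0.2071] ang 3.6 LxW mm 106.0 40.0 px [398.  96.]
blue [0.6257 0.1297] ang -1.2 LxW mm 106.5 40.3 px [473.  82.]
```

View pics/w6c.png

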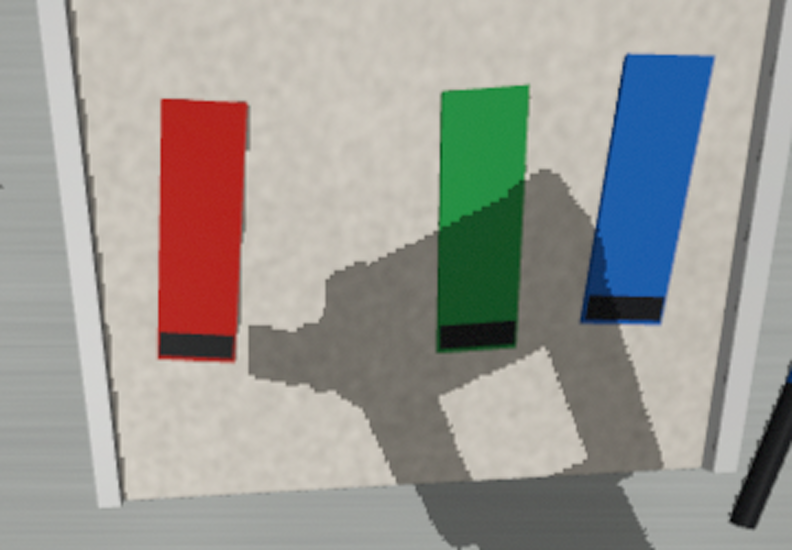

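```bash
python3 - <<'E'
from h import *
c,im=load("w6")
for u in [(125,500),(705,467)]: print(onz(c,(u[0]/2.2+180,u[1]/2.2),.05).round(4))
c,im=load("w5")
for u in [(139,499),(718,467)]: print(onz(c,(u[0]/2.2+90,u[1]/2.2),.05).round(4))
goto([.6257,.342,.07],-2.7)
E
```

```text
[0.4642 0.3859 0.05  ]
[0.4826 0.07   0.05  ]
[0.4647 0.3865 0.05  ]
[0.4824 0.0707 0.05  ]
t 9.85 p [0.5096 0.3286 0.2596] q [ 0.e+00  1.e+00 -9.e-04  1.e-04] F [-0.7  0.3  0.5] w -0.005 j [ 0.45 -0.    1.64 -0.    1.51  2.02]
yaw -0.1 DELTA [ 0.116  -0.0136  0.1896] [ 0.     -0.0003  0.0454] rows 4.5
```

Emit:
{"api": "step_arm", "payload": {"deltas": [[0.05,-0.006,0.02,0,0,0.045,1],[0.116,-0.0136,0.06,0,0,0.045,1],[0.116,-0.0136,0.1,0,0,0.045,1],[0.116,-0.0136,0.15,0,0,0.045,1],[0.116,-0.0136,0.185,0,0,0.045,1],[0.116,-0.0136,0.1896,0,0,0.045,1],[0.116,-0.0136,0.194,0,0,0.045,1],[0.116,-0.0136,0.197,0,0,0.045,1],[0.116,-0.0136,0.197,0,0,0.045,1]]}}

```text
time: 10.75
tool_pos: [0.6265, 0.3439, 0.0653]
tool_rot: [-0.001, 1.0, -0.022, 0.002]
contact_force: [-0.3, -1.1, -0.3]
gripper_width: -0.002
```

Emit:
{"api": "step_arm", "payload": {"deltas": [[0,0,0.003,0,0,0,1],[0,0,0.0045,0,0,0,1],[0,0,0.0045,0,0,0,1]]}}

```text
time: 11.05
tool_pos: [0.6264, 0.3441, 0.0611]
tool_rot: [-0.001, 1.0, -0.022, 0.001]
contact_force: [-2.1, -1.0, 7.2]
gripper_width: -0.003
```

Emit:
{"api": "step_arm", "payload": {"deltas": [[0,0,0.001,0,0,0,1],[-0.004,0,0.001,0,0,0,1],[-0.012,0.0005,0.001,0,0,0,1],[-0.02,0.001,0.001,0,0,0,1],[-0.03,0.0015,0.001,0,0,0,1]]}}

```text
time: 11.55
tool_pos: [0.5986, 0.3443, 0.0611]
tool_rot: [-0.002, 1.0, -0.023, 0.005]
contact_force: [3.5, -0.0, 5.2]
gripper_width: -0.005
```

```bash
python3 - <<'E'
from h import *
st(); c,im=grab("wrist","w7"); c,im=grab("top","t3")
cv2.imwrite("pics/t3c.png",cv2.resize(im[150:260,150:290,::-1],None,fx=4,fy=4,interpolation=cv2.INTER_CUBIC))
E
```

```text
t 11.55 p [0.5986 0.3443 0.0611] q [-0.0016  0.9997 -0.0226  0.0045] F [ 3.5 -0.   5.2] w -0.005 j [ 0.41  0.35  1.58 -0.    1.2   2.03]
```

View pics/w7.png

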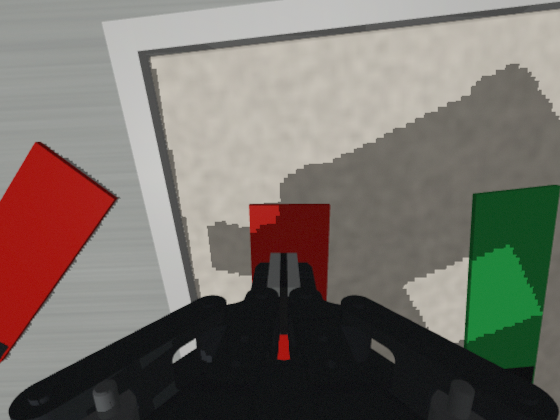

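View pics/t3c.png

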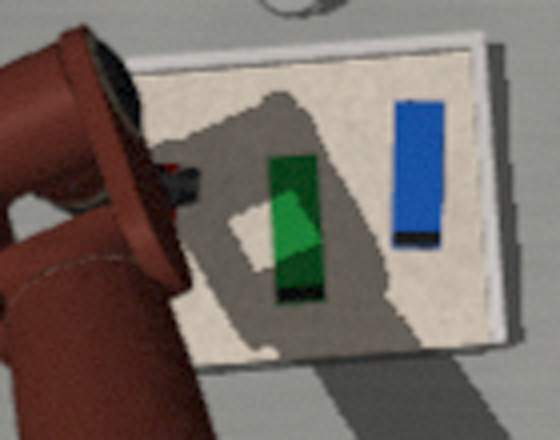

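```bash
python3 - <<'E'
from h import *
c,im=load("w7")
print(onz(c,(250,205),.053),onz(c,(329,205),.053), onz(c,(472,193),.053),onz(c,(558,186),.053))
E
```

```text
[0.63451589 0.36003863 0.053     ] [0.63278726 0.32099198 0.053     ] [0.63574554 0.25129554 0.053     ] [0.63738018 0.21023213 0.053     ]
```

Emit:
{"api": "step_arm", "payload": {"deltas": [[-0.01,0.0005,0.0005,0,0,0,1],[-0.022,0.001,0.0005,0,0,0,1],[-0.034,0.0015,0.0005,0,0,0,1],[-0.046,0.002,0.0005,0,0,0,1],[-0.058,0.0025,0.0005,0,0,0,1],[-0.07,0.003,0.0005,0,0,0,1],[-0.08,0.0035,0.0005,0,0,0,1],[-0.088,0.004,0.0005,0,0,0,1],[-0.09,0.004,0.0005,0,0,0,1],[-0.09,0.004,0.0005,0,0,0,1]]}}

```text
time: 12.65
tool_pos: [0.5085, 0.3448, 0.061]
tool_rot: [-0.002, 1.0, -0.022, 0.005]
contact_force: [2.2, -0.8, 8.5]
gripper_width: -0.003
```

```bash
python3 - <<'E'
from h import *
st(); c,im=grab("wrist","w8")
E
```

```text
t 12.65 p [0.5085 0.3448 0.061 ] q [-0.0019  0.9997 -0.0223  0.0045] F [ 2.2 -0.8  8.5] w -0.003 j [ 0.48  0.19  1.77 -0.    1.16  2.09]
```

View pics/w8.png

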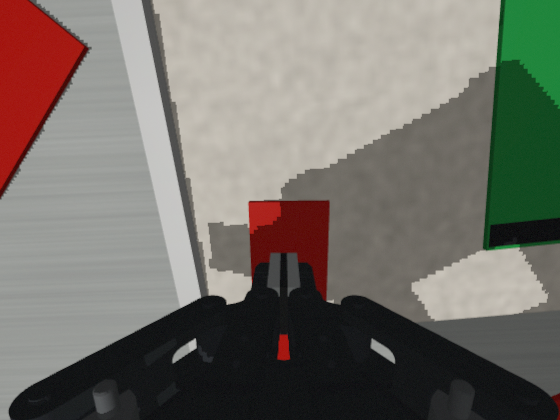

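Tile followed without slip (back end still at row ~202). Rise and look from farther forward at the overhang.

Emit:
{"api": "step_arm", "payload": {"deltas": [[0,0,-0.02,0,0,0,1],[-0.03,0,-0.06,0,0,0,1],[-0.06,0,-0.1,0,0,0,-0.6],[-0.07,0,-0.13,0,0,0,-0.6],[-0.07,0,-0.13,0,0,0,-0.6],[-0.07,0,-0.13,0,0,0,-0.6],[-0.07,0,-0.13,0,0,0,-0.6]]}}

```text
time: 13.4
tool_pos: [0.4347, 0.346, 0.1851]
tool_rot: [0.001, 1.0, -0.023, -0.001]
contact_force: [0.0, 0.2, -0.4]
gripper_width: 0.797
```

```bash
python3 - <<'E'
from h import *
st(); c,im=grab("wrist","w9")
for n,l in tiles(c,im).items():
    for t in l:
        print(n,t[0].round(4),"ang",round(t[1],1),"LxW mm",round(t[2]*1e3,1),round(t[3]*1e3,1), "px",proj(c,[*t[0],.053]).round())
E
```

```text
t 13.4 p [0.4347 0.346  0.1851] q [ 6.000e-04  9.997e-01 -2.260e-02 -9.000e-04] F [ 0.   0.2 -0.4] w 0.797 j [ 0.54 -0.07  1.83 -0.    1.39  2.15]
red [0.3486 0.1788] ang -60.3 LxW mm 101.2 50.0 px [455. 283.]
red [0.4922 0.3435] ang -2.0 LxW mm 106.6 39.4 px [284. 144.]
red [0.576  0.5034] ang -42.5 LxW mm 120.3 49.4 px [79. 45.]
green [0.5636 0.2253] ang 3.9 LxW mm 66.2 40.3 px [428.  45.]
blue [0.5749 0.1364] ang -1.7 LxW mm 31.3 30.4 px [544.  23.]
```

View pics/w9.png

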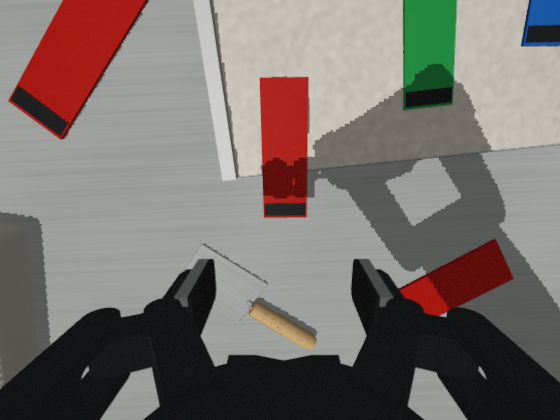

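```bash
python3 - <<'E'
from h import *
goto([.445,.3451,.046],-2)
E
```

```text
t 13.45 p [0.4346 0.3459 0.1845] q [ 8.000e-04  9.997e-01 -2.270e-02 -1.300e-03] F [-0.   0.1 -0.1] w 0.801 j [ 0.54 -0.07  1.83 -0.    1.39  2.15]
yaw -2.6 DELTA [1.070e-02 1.000e-04 1.385e-01] [ 0.0017  0.0026 -0.0104] rows 2.8
```

Emit:
{"api": "step_arm", "payload": {"deltas": [[0.0107,0,0.04,0,0,-0.01,-0.6],[0.0107,0,0.08,0,0,-0.01,-0.6],[0.0107,0,0.115,0,0,-0.01,-0.6],[0.0107,0,0.13,0,0,-0.01,-0.6],[0.0107,0,0.1385,0,0,-0.01,-0.6],[0.0107,0,0.1385,0,0,-0.01,-0.6],[0.0107,0,0.1385,0,0,-0.01,-0.6]]}}

```text
time: 14.15
tool_pos: [0.4471, 0.3467, 0.0495]
tool_rot: [-0.001, 1.0, -0.018, 0.001]
contact_force: [-0.0, 0.6, 1.0]
gripper_width: 0.803
```

Emit:
{"api": "step_arm", "payload": {"deltas": [[0,0,0,0,0,0,0.4],[0,0,0,0,0,0,1],[0,0,0,0,0,0,1],[0,0,0,0,0,0,1],[0,0,0,0,0,0,1],[0,0,0,0,0,0,1],[0,0,0,0,0,0,1],[0,0,0,0,0,0,1]]}}

```text
time: 14.95
tool_pos: [0.4469, 0.3466, 0.0498]
tool_rot: [-0.001, 1.0, -0.017, 0.001]
contact_force: [-2.1, 0.4, 5.5]
gripper_width: 0.437
```

Emit:
{"api": "step_arm", "payload": {"deltas": [[0,0,-0.01,0,0,0,1],[0,0,-0.04,0,0,0,1],[0,0,-0.08,0,0,0,1],[0,0,-0.11,0,0,0,1],[0,0,-0.11,0,0,0,1],[0,0,-0.11,0,0,0,1],[0,0,-0.11,0,0,0,1]]}}

```text
time: 15.65
tool_pos: [0.445, 0.3455, 0.1564]
tool_rot: [0.001, 1.0, -0.018, -0.001]
contact_force: [-0.3, -1.0, -0.9]
gripper_width: 0.439
```

```bash
python3 - <<'E'
from h import *
goto([.4721,-.2613,.16],-3.1); c,im=grab("wrist","w10")
E
```

```text
t 15.65 p [0.445  0.3455 0.1564] q [ 7.000e-04  9.998e-01 -1.750e-02 -1.100e-03] F [-0.3 -1.  -0.9] w 0.439 j [ 0.53 -0.03  1.83  0.    1.34  2.13]
yaw -2.01 DELTA [ 0.0484  0.6055 -0.0028] [0.0014 0.0022 0.0191] rows 12.1
```

View pics/w10.png

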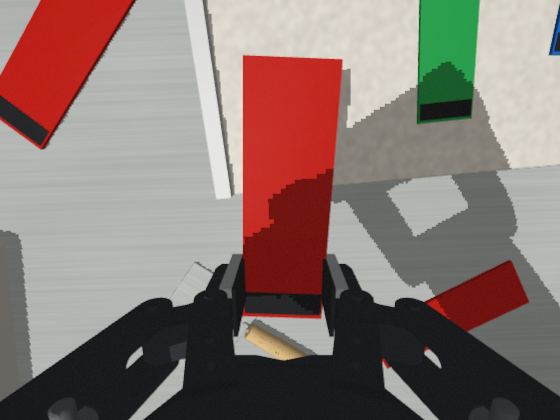

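```bash
cat >> h.py <<'E'
def held(name,px,z):
    c,im=load(name); o=-c["R"].T@c["t"]
    return [onz(c,p,z) for p in px]
E
python3 - <<'E'
from h import *
c,im=load("w10")
for z in (.156,.160,.164):
    p=[onz(c,q,z) for q in [(243,56),(342,60),(321,318),(243,315)]]
    print(z,[np.round(q[:2],4) for q in p],"back w",np.linalg.norm(p[0]-p[1]).round(4),"front w",np.linalg.norm(p[2]-p[3]).round(4),"len",np.linalg.norm(p[0]-p[3]).round(4),"ctr",np.mean(p,0).round(4),"yaw",np.degrees(np.arctan2(*((p[0]+p[1]-p[2]-p[3])[[1,0]]))).round(2))
E
```

```text
0.156 [array([0.5455, 0.3592]), array([0.5426, 0.3189]), array([0.4202, 0.3274]), array([0.4234, 0.3682])] back w 0.0404 front w 0.041 len 0.1224 ctr [0.4829 0.3434 0.156 ] yaw -4.08
0.16 [array([0.5447, 0.3588]), array([0.5419, 0.3196]), array([0.423 , 0.3278]), array([0.4262, 0.3675])] back w 0.0393 front w 0.0397 len 0.1188 ctr [0.484  0.3434 0.16  ] yaw -4.08
0.164 [array([0.5439, 0.3583]), array([0.5412, 0.3203]), array([0.4259, 0.3283]), array([0.429 , 0.3667])] back w 0.0381 front w 0.0385 len 0.1152 ctr [0.485  0.3434 0.164 ] yaw -4.08
```

Emit:
{"api": "step_arm", "payload": {"deltas": [[0.003,0.04,0,0,0,0,1],[0.007,0.09,0,0,0,0,1],[0.011,0.14,0,0,0,0,1],[0.015,0.19,0,0,0,0,1],[0.019,0.24,0,0,0,0,1],[0.023,0.29,0,0,0,0,1],[0.027,0.34,0,0,0,0,1],[0.031,0.39,0,0,0,0,1],[0.035,0.44,0,0,0,0,1],[0.039,0.49,0,0,0,0,1],[0.043,0.54,0,0,0,0,1],[0.046,0.58,0,0,0,0,1],[0.0479,0.6,0,0,0,0,1],[0.0479,0.6055,0,0,0,0,1],[0.0479,0.6055,0,0,0,0,1],[0.0479,0.6055,0,0,0,0,1],[0.0479,0.6055,0,0,0,0,1]]}}

```text
time: 17.4
tool_pos: [0.4726, -0.2592, 0.1576]
tool_rot: [-0.0, 1.0, -0.017, -0.0]
contact_force: [0.5, 0.1, -0.1]
gripper_width: 0.44
```

```bash
python3 - <<'E'
from h import *
goto([.4717,-.2613,.08],-2.); c,im=grab("wrist","w11"); print(proj(c,[.5105,-.2634,.03]))
E
```

```text
t 17.4 p [ 0.4726 -0.2592  0.1576] q [-3.000e-04  9.999e-01 -1.650e-02 -2.000e-04] F [ 0.5  0.1 -0.1] w 0.44 j [-0.64 -0.09  1.89  0.    1.34  0.96]
yaw -1.89 DELTA [-0.0008  0.0022  0.0776] [-0.0006  0.0004  0.0019] rows 1.6
[287.79144638 167.13219181]
```

View pics/w11.png

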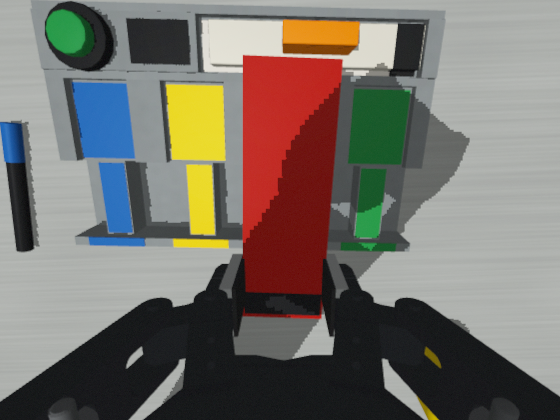

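Emit:
{"api": "step_arm", "payload": {"deltas": [[-0.0008,0.0022,0.03,0,0,0,1],[-0.0008,0.0022,0.06,0,0,0,1],[-0.0008,0.0022,0.09,0,0,0,1],[-0.0008,0.0022,0.102,0,0,0,1],[-0.0008,0.0022,0.102,0,0,0,1],[-0.0008,0.0022,0.102,0,0,0,1],[-0.0008,0.0022,0.102,0,0,0,1]]}}

```text
time: 18.15
tool_pos: [0.4731, -0.2638, 0.0581]
tool_rot: [0.001, 1.0, -0.017, 0.001]
contact_force: [0.5, -0.1, -1.1]
gripper_width: 0.436
```

```bash
python3 - <<'E'
from h import *
goto([.4717,-.2613,.031],-2.); c,im=grab("wrist","w12")
E
```

```text
t 18.15 p [ 0.4731 -0.2638  0.0581] q [ 0.0011  0.9998 -0.0173  0.0015] F [ 0.5 -0.1 -1.1] w 0.436 j [-0.65  0.04  1.95  0.    1.15  0.96]
yaw -1.99 DELTA [-0.0015 -0.0025  0.0271] [ 0.0021 -0.003   0.0002] rows 0.5
```

View pics/w12.png

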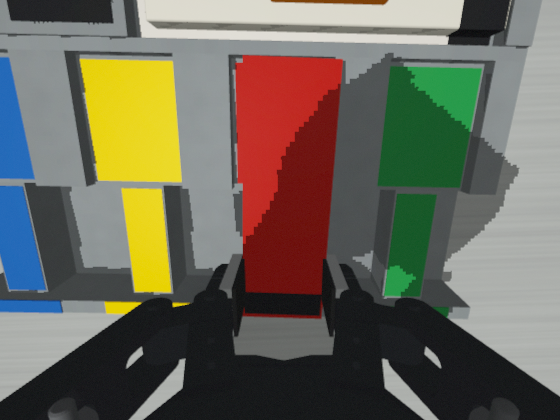

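Emit:
{"api": "step_arm", "payload": {"deltas": [[-0.0015,-0.0025,0.005,0,0,0,1],[-0.0015,-0.0025,0.012,0,0,0,1],[-0.0015,-0.0025,0.018,0,0,0,1],[-0.0015,-0.0025,0.022,0,0,0,1],[-0.0015,-0.0025,0.022,0,0,0,1],[-0.0015,-0.0025,0.022,0,0,0,1],[-0.0015,-0.0025,0.022,0,0,0,1]]}}

```text
time: 18.9
tool_pos: [0.4705, -0.2606, 0.0341]
tool_rot: [0.0, 1.0, -0.018, 0.0]
contact_force: [-0.5, 0.7, -1.0]
gripper_width: 0.439
```

```bash
python3 - <<'E'
from h import *
goto([.4717,-.2613,.031],-2.); c,im=grab("wrist","w13")
E
```

```text
t 18.9 p [ 0.4705 -0.2606  0.0341] q [ 1.000e-04  9.998e-01 -1.750e-02  2.000e-04] F [-0.5  0.7 -1. ] w 0.439 j [-0.64  0.07  1.96  0.    1.11  0.96]
yaw -2.01 DELTA [0.0013 0.0007 0.0031] [ 0.0002 -0.0003 -0.0002] rows 0.1
```

View pics/w13.png

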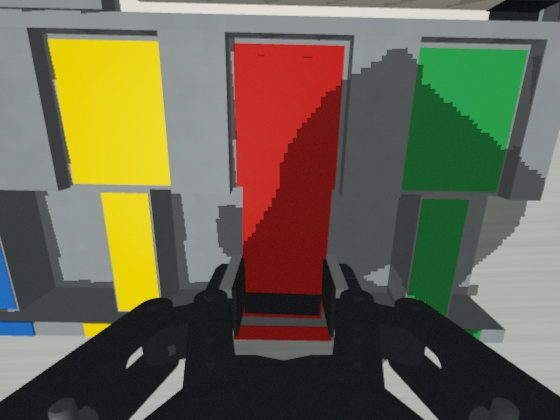

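Emit:
{"api": "step_arm", "payload": {"deltas": [[0.0008,0.0004,0.002,0,0,0,1],[0.0008,0.0004,0.0035,0,0,0,1],[0.0008,0.0004,0.0035,0,0,0,1],[0.0008,0.0004,0.0035,0,0,0,1]]}}

```text
time: 19.35
tool_pos: [0.4711, -0.2609, 0.0304]
tool_rot: [0.0, 1.0, -0.018, 0.0]
contact_force: [0.1, 0.2, -0.5]
gripper_width: 0.441
```

Emit:
{"api": "step_arm", "payload": {"deltas": [[0,0,0.001,0,0,0,1],[0,0,0.0015,0,0,0,1],[0,0,0.0015,0,0,0,1]]}}

```text
time: 19.65
tool_pos: [0.4712, -0.261, 0.0302]
tool_rot: [-0.0, 1.0, -0.017, -0.0]
contact_force: [-3.0, 1.4, 8.8]
gripper_width: 0.438
```

Emit:
{"api": "step_arm", "payload": {"deltas": [[0,0,-0.001,0,0,0,0],[0,0,-0.001,0,0,0,-0.3],[0,0,-0.001,0,0,0,-0.3],[0,0,-0.001,0,0,0,-0.3],[0,0,-0.02,0,0,0,-0.3],[0,0,-0.06,0,0,0,-0.3],[0,0,-0.11,0,0,0,-0.3],[0,0,-0.16,0,0,0,-0.3],[0,0,-0.21,0,0,0,-1],[0,0,-0.21,0,0,0,-1],[0,0,-0.21,0,0,0,-1],[0,0,-0.21,0,0,0,-1]]}}

```text
time: 20.85
tool_pos: [0.4704, -0.2603, 0.237]
tool_rot: [-0.001, 1.0, -0.018, -0.001]
contact_force: [1.1, 0.1, -0.4]
gripper_width: 0.998
```

```bash
python3 - <<'E'
from h import *
c,im=grab("wrist","w14"); goto([.51,.2284,.26],0)
for n,l in tiles(c,im,.033).items():
    for t in l: print(n,t[0].round(4),"ang",round(t[1],1),"LxW mm",round(t[2]*1e3,1),round(t[3]*1e3,1))
E
```

```text
t 20.9 p [ 0.4702 -0.2602  0.2364] q [-0.0012  0.9998 -0.0175 -0.0017] F [ 0.7  0.6 -0.5] w 1.001 j [-0.64 -0.15  1.82  0.    1.48  0.96]
yaw -2.01 DELTA [ 0.0226 -0.4897 -0.0225] [-0.0025  0.0034 -0.035 ] rows 9.8
red [0.3458 0.1004] ang -60.4 LxW mm 78.5 51.5
red [ 0.4403 -0.2582] ang 88.0 LxW mm 48.6 7.4
red [ 0.5191 -0.2627] ang -3.0 LxW mm 111.2 44.4
green [ 0.4351 -0.3355] ang 88.0 LxW mm 49.9 7.4
green [ 0.4752 -0.3357] ang -3.1 LxW mm 62.7 21.3
green [ 0.541  -0.3393] ang -3.1 LxW mm 58.9 45.3
green [ 0.6175 -0.1025] ang 88.0 LxW mm 33.5 30.3
blue [ 0.4486 -0.1033] ang 86.2 LxW mm 50.1 7.9
blue [ 0.488  -0.1093] ang -3.2 LxW mm 63.3 21.2
blue [ 0.5385 -0.0268] ang -9.8 LxW mm 34.2 15.8
blue [ 0.5537 -0.1122] ang -3.2 LxW mm 59.0 44.6
yellow [ 0.4448 -0.181 ] ang 88.0 LxW mm 49.9 8.6
yellow [ 0.4838 -0.1849] ang -3.2 LxW mm 62.7 21.9
yellow [ 0.5495 -0.1881] ang -3.2 LxW mm 59.2 46.1
```

View pics/w14.png

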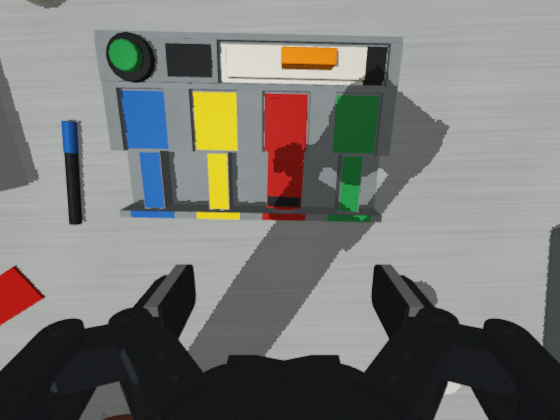

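Emit:
{"api": "step_arm", "payload": {"deltas": [[0.002,-0.05,-0.02,0,0,-0.035,1],[0.0226,-0.4897,-0.0225,0,0,-0.035,1],[0.0226,-0.4897,-0.0225,0,0,-0.035,1],[0.0226,-0.4897,-0.0225,0,0,-0.035,1],[0.0226,-0.4897,-0.0225,0,0,-0.035,1],[0.0226,-0.4897,-0.0225,0,0,-0.035,1],[0.0226,-0.4897,-0.0225,0,0,-0.035,1],[0.0226,-0.4897,-0.0225,0,0,-0.035,1],[0.0226,-0.4897,-0.0225,0,0,-0.035,1],[0.0226,-0.4897,-0.0225,0,0,-0.035,1],[0.0226,-0.4897,-0.0225,0,0,-0.035,1],[0.0226,-0.4897,-0.0225,0,0,-0.035,1],[0.0226,-0.4897,-0.0225,0,0,-0.035,1],[0.0226,-0.4897,-0.0225,0,0,-0.035,1]]}}

```text
time: 22.3
tool_pos: [0.5107, 0.2264, 0.2607]
tool_rot: [0.0, 1.0, -0.001, -0.001]
contact_force: [-0.2, -0.9, 0.2]
gripper_width: 0.001
```

```bash
python3 - <<'E'
from h import *
c,im=grab("wrist","w15"); st()
for n,l in tiles(c,im,.053).items():
    for t in l:
        if t[0][1]>.08: print(n,t[0].round(4),"tile ctr",(t[0]-.007*t[4]).round(4),"ang",round(t[1],1),"LxW mm",round(t[2]*1e3,1),round(t[3]*1e3,1))
E
```

```text
t 22.35 p [0.5108 0.2265 0.261 ] q [ 2.e-04  1.e+00 -1.e-03 -3.e-04] F [-0.1 -0.3 -0.2] w -0.002 j [ 0.28 -0.12  1.74 -0.    1.52  1.86]
red [0.3675 0.1416] tile ctr [0.364  0.1476] ang -60.0 LxW mm 60.0 41.2
red [0.5879 0.4944] tile ctr [0.5828 0.4992] ang -42.6 LxW mm 146.4 51.2
green [0.583  0.2262] tile ctr [0.576  0.2257] ang 3.8 LxW mm 106.3 39.1
blue [0.626  0.1293] tile ctr [0.619  0.1294] ang -1.3 LxW mm 106.0 39.8
```

View pics/w15.png

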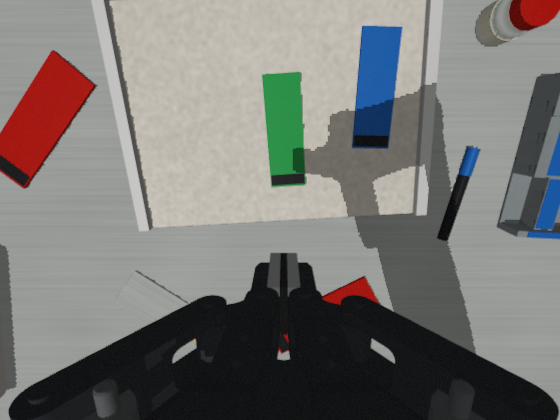

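Emit:
{"api": "step_arm", "payload": {"deltas": [[0.045,0,0.03,0,0,-0.068,1],[0.09,-0.001,0.07,0,0,-0.068,1],[0.09,-0.001,0.12,0,0,-0.068,1],[0.09,-0.001,0.16,0,0,-0.068,1],[0.09,-0.001,0.185,0,0,-0.068,1],[0.09,-0.001,0.194,0,0,-0.068,1],[0.09,-0.001,0.197,0,0,-0.068,1],[0.09,-0.001,0.197,0,0,-0.068,1],[0.09,-0.001,0.199,0,0,-0.068,1],[0.09,-0.001,0.199,0,0,-0.068,1]]}}

```text
time: 23.35
tool_pos: [0.602, 0.2291, 0.0645]
tool_rot: [-0.0, 0.999, 0.034, 0.002]
contact_force: [-0.7, 0.2, 0.1]
gripper_width: 0.002
```

Emit:
{"api": "step_arm", "payload": {"deltas": [[0,0,0.003,0,0,0,1],[0,0,0.0055,0,0,0,1],[0,0,0.006,0,0,0,1],[-0.004,0,0.006,0,0,0,1],[-0.012,-0.0008,0.006,0,0,0,1],[-0.022,-0.0014,0.006,0,0,0,1],[-0.034,-0.002,0.006,0,0,0,1],[-0.046,-0.003,0.006,0,0,0,1],[-0.058,-0.0038,0.006,0,0,0,1],[-0.07,-0.0046,0.006,0,0,0,1],[-0.08,-0.0052,0.006,0,0,0,1],[-0.0853,-0.0056,0.006,0,0,0,1],[-0.0853,-0.0056,0.006,0,0,0,1]]}}

```text
time: 24.65
tool_pos: [0.5192, 0.2297, 0.061]
tool_rot: [-0.001, 0.999, 0.034, 0.005]
contact_force: [2.0, 0.3, 10.0]
gripper_width: 0.002
```

```bash
python3 - <<'E'
from h import *
st(); c,im=grab("wrist","w16")
E
```

```text
t 24.65 p [0.5192 0.2297 0.061 ] q [-0.0011  0.9994  0.0342  0.0052] F [ 2.   0.3 10. ] w 0.002 j [ 0.29  0.09  1.89 -0.    1.15  1.79]
```

View pics/w16.png

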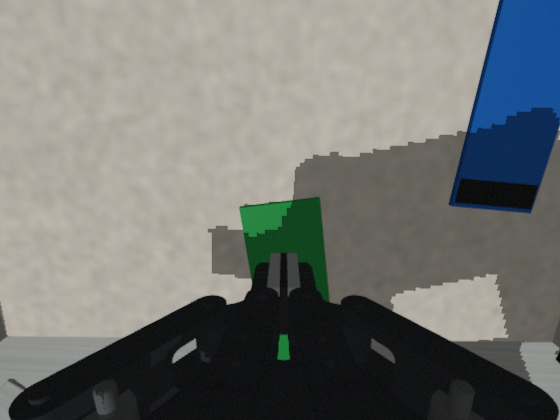

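Emit:
{"api": "step_arm", "payload": {"deltas": [[0,0,-0.02,0,0,0,1],[-0.03,0,-0.06,0,0,0,1],[-0.06,0,-0.1,0,0,0,-0.6],[-0.075,0,-0.13,0,0,0,-0.6],[-0.075,0,-0.13,0,0,0,-0.6],[-0.075,0,-0.13,0,0,0,-0.6],[-0.075,0,-0.13,0,0,0,-0.6],[-0.075,0,-0.13,0,0,0,-0.6]]}}

```text
time: 25.5
tool_pos: [0.44, 0.2231, 0.1846]
tool_rot: [0.0, 0.999, 0.034, -0.002]
contact_force: [-0.3, -0.4, 0.1]
gripper_width: 0.801
```

```bash
python3 - <<'E'
from h import *
st(); c,im=grab("wrist","w17")
for n,l in tiles(c,im).items():
    for t in l:
        if n!="green": continue
        C=t[0]-.007*t[4]; g=C-.0395*t[4]; print(n,"ctr",C.round(4),"ang",round(t[1],2),"LxW mm",round(t[2]*1e3,1),round(t[3]*1e3,1), "front",(C-.06*t[4]).round(4))
        goto([*g,.046],t[1])
E
```

```text
t 25.5 p [0.44   0.2231 0.1846] q [ 4.000e-04  9.994e-01  3.390e-02 -1.500e-03] F [-0.3 -0.4  0.1] w 0.801 j [ 0.32 -0.23  1.97  0.    1.4   1.82]
green ctr [0.4963 0.2235] ang 11.04 LxW mm 106.1 39.4 front [0.4375 0.212 ]
t 25.55 p [0.44   0.2231 0.1846] q [ 4.000e-04  9.994e-01  3.390e-02 -1.500e-03] F [-0.   0.5 -0.4] w 0.797 j [ 0.32 -0.23  1.97 -0.    1.4   1.82]
yaw 3.88 DELTA [0.0174 0.0083 0.1386] [ 0.0006  0.0031 -0.1249] rows 2.8
```

View pics/w17.png

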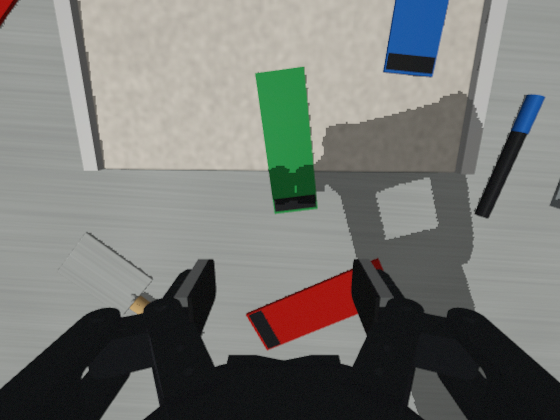

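Emit:
{"api": "step_arm", "payload": {"deltas": [[0.013,0.0088,0.04,0,0,-0.125,-0.6],[0.013,0.0088,0.08,0,0,-0.125,-0.6],[0.013,0.0088,0.115,0,0,-0.125,-0.6],[0.013,0.0088,0.13,0,0,-0.125,-0.6],[0.013,0.0088,0.137,0,0,-0.125,-0.6],[0.013,0.0088,0.137,0,0,-0.125,-0.6],[0.013,0.0088,0.137,0,0,-0.125,-0.6],[0.013,0.0088,0.137,0,0,-0.125,-0.6]]}}

```text
time: 26.35
tool_pos: [0.4556, 0.2161, 0.0515]
tool_rot: [-0.0, 0.995, 0.096, 0.002]
contact_force: [0.4, -0.0, 0.7]
gripper_width: 0.802
```

```bash
python3 - <<'E'
from h import *
goto([.4531,.2151,.048],11)
E
```

```text
t 26.35 p [0.4556 0.2161 0.0515] q [-4.000e-04  9.953e-01  9.640e-02  1.800e-03] F [ 0.4 -0.   0.7] w 0.802 j [ 0.3  -0.04  2.04 -0.    1.14  1.67]
yaw 11.06 DELTA [-0.0026  0.0005  0.0034] [-0.0004 -0.0037  0.0011] rows 0.1
```

Emit:
{"api": "step_arm", "payload": {"deltas": [[-0.0025,0.0005,0.002,0,0,0,-0.6],[-0.0025,0.0005,0.003,0,0,0,-0.6],[-0.0025,0.0005,0.003,0,0,0,0.4],[-0.0025,0.0005,0.003,0,0,0,1],[-0.0025,0.0005,0.003,0,0,0,1],[-0.0025,0.0005,0.003,0,0,0,1],[-0.0025,0.0005,0.003,0,0,0,1],[-0.0025,0.0005,0.003,0,0,0,1],[-0.0025,0.0005,0.003,0,0,0,1],[-0.0025,0.0005,0.003,0,0,0,1]]}}

```text
time: 27.35
tool_pos: [0.4517, 0.2146, 0.0466]
tool_rot: [0.0, 0.995, 0.096, -0.0]
contact_force: [-1.5, -0.8, 4.4]
gripper_width: 0.441
```

Emit:
{"api": "step_arm", "payload": {"deltas": [[0,0,-0.01,0,0,0,1],[0,0,-0.04,0,0,0,1],[0,0,-0.08,0,0,0,1],[0,0,-0.11,0,0,0,1],[0,0,-0.11,0,0,0,1],[0,0,-0.11,0,0,0,1],[0,0,-0.11,0,0,0,1],[0,0,-0.11,0,0,0,1]]}}

```text
time: 28.15
tool_pos: [0.4505, 0.2142, 0.1543]
tool_rot: [0.0, 0.995, 0.096, -0.002]
contact_force: [-0.0, 0.4, -0.6]
gripper_width: 0.443
```

```bash
python3 - <<'E'
from h import *
c,im=grab("wrist","w18"); s=st()
for n,l in tiles(c,im,s["tool_pos"][2]+.003).items():
    for t in l:
        if n!="green": continue
        C=t[0]-.007*t[4]; print(n,"ctr",C.round(4),"ang",round(t[1],2),"LxW mm",round(t[2]*1e3,1),round(t[3]*1e3,1),"in tool",RT(s).inv().apply([*(C-s["tool_pos"][:2]),0]).round(4),"dyaw",round(t[1]-yaw(s),2))
E
```

```text
t 28.2 p [0.4507 0.2143 0.1545] q [ 3.000e-04  9.953e-01  9.630e-02 -1.600e-03] F [ 0.4 -0.2  0.2] w 0.442 j [ 0.29 -0.18  1.98  0.    1.35  1.67]
green ctr [0.4323 0.2281] ang -78.93 LxW mm 20.7 1.7 in tool [-0.0154 -0.0171  0.    ] dyaw -89.99
green ctr [0.4949 0.2233] ang 10.65 LxW mm 108.6 40.6 in tool [ 0.0452 -0.0004 -0.0001] dyaw -0.41
```

View pics/w18.png

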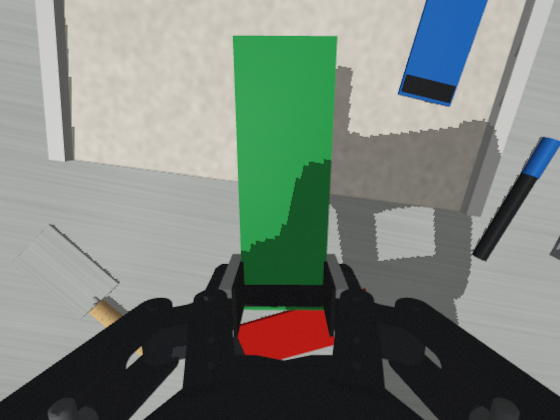

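```bash
python3 - <<'E'
from h import *
goto([.4619,-.3369,.158],-2.9)
E
```

```text
t 28.2 p [0.4507 0.2143 0.1545] q [ 3.000e-04  9.953e-01  9.630e-02 -1.600e-03] F [ 0.4 -0.2  0.2] w 0.442 j [ 0.29 -0.18  1.98  0.    1.35  1.67]
yaw 11.06 DELTA [-0.0947  0.5431 -0.0031] [0.0007 0.0032 0.2436] rows 11.0
```

Emit:
{"api": "step_arm", "payload": {"deltas": [[-0.007,0.04,-0.003,0,0,0.02,1],[-0.015,0.09,-0.003,0,0,0.04,1],[-0.024,0.14,-0.003,0,0,0.06,1],[-0.033,0.19,-0.003,0,0,0.08,1],[-0.042,0.24,-0.003,0,0,0.1,1],[-0.05,0.29,-0.003,0,0,0.12,1],[-0.059,0.34,-0.003,0,0,0.15,1],[-0.068,0.39,-0.003,0,0,0.18,1],[-0.077,0.44,-0.003,0,0,0.21,1],[-0.085,0.49,-0.003,0,0,0.23,1],[-0.092,0.53,-0.003,0,0,0.2436,1],[-0.0947,0.5431,-0.003,0,0,0.2436,1],[-0.0947,0.5431,-0.003,0,0,0.2436,1],[-0.0947,0.5431,-0.003,0,0,0.2436,1],[-0.0947,0.5431,-0.003,0,0,0.2436,1],[-0.0947,0.5431,-0.003,0,0,0.2436,1],[-0.0947,0.5431,-0.003,0,0,0.2436,1]]}}

```text
time: 29.9
tool_pos: [0.4632, -0.3355, 0.1595]
tool_rot: [0.0, 1.0, -0.024, 0.0]
contact_force: [-0.4, 0.6, -1.2]
gripper_width: 0.44
```

```bash
python3 - <<'E'
from h import *
goto([.4619,-.3369,.05],-2.9)
E
```

```text
t 29.9 p [ 0.4632 -0.3355  0.1595] q [ 0.000e+00  9.997e-01 -2.450e-02  1.000e-04] F [-0.4  0.6 -1.2] w 0.44 j [-0.76 -0.01  1.81  0.    1.34  0.86]
yaw -2.81 DELTA [-0.0012  0.0015  0.1095] [ 0.0001 -0.0002  0.0016] rows 2.2
```

Emit:
{"api": "step_arm", "payload": {"deltas": [[-0.0005,0.0005,0.03,0,0,0,1],[-0.0005,0.0005,0.06,0,0,0,1],[-0.0005,0.0005,0.09,0,0,0,1],[-0.0005,0.0005,0.107,0,0,0,1],[-0.0005,0.0005,0.11,0,0,0,1],[-0.0005,0.0005,0.11,0,0,0,1],[-0.0005,0.0005,0.11,0,0,0,1],[-0.0005,0.0005,0.11,0,0,0,1]]}}

```text
time: 30.7
tool_pos: [0.4634, -0.3379, 0.0513]
tool_rot: [0.001, 1.0, -0.025, 0.001]
contact_force: [0.3, -0.2, -1.0]
gripper_width: 0.439
```

```bash
python3 - <<'E'
from h import *
goto([.4619,-.3369,.026],-2.8); c,im=grab("wrist","w19")
E
```

```text
t 30.7 p [ 0.4634 -0.3379  0.0513] q [ 0.001   0.9997 -0.0252  0.0012] F [ 0.3 -0.2 -1. ] w 0.439 j [-0.76  0.12  1.87  0.    1.14  0.86]
yaw -2.89 DELTA [-0.0016 -0.0009  0.0252] [ 0.002  -0.0024 -0.0016] rows 0.5
```

View pics/w19.png

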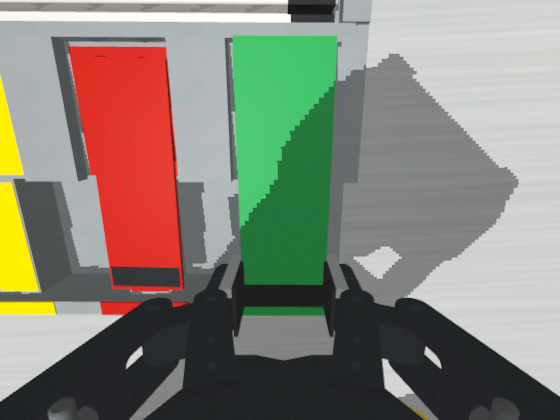

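Emit:
{"api": "step_arm", "payload": {"deltas": [[-0.001,-0.0008,0.005,0,0,0,1],[-0.001,-0.0008,0.011,0,0,0,1],[-0.001,-0.0008,0.016,0,0,0,1],[-0.001,-0.0008,0.019,0,0,0,1],[-0.001,-0.0008,0.019,0,0,0,1],[-0.001,-0.0008,0.019,0,0,0,1],[-0.001,-0.0008,0.019,0,0,0,1]]}}

```text
time: 31.45
tool_pos: [0.4616, -0.3364, 0.0306]
tool_rot: [0.0, 1.0, -0.025, 0.0]
contact_force: [-0.4, 0.3, -0.1]
gripper_width: 0.438
```

```bash
python3 - <<'E'
from h import *
goto([.4619,-.3369,.026],-2.8); c,im=grab("wrist","w20")
E
```

```text
t 31.45 p [ 0.4616 -0.3364  0.0306] q [ 1.000e-04  9.997e-01 -2.530e-02  2.000e-04] F [-0.4  0.3 -0.1] w 0.438 j [-0.76  0.15  1.88  0.    1.11  0.86]
yaw -2.9 DELTA [0.0003 0.0005 0.0046] [ 0.0003 -0.0003 -0.0018] rows 0.1
```

View pics/w20.png

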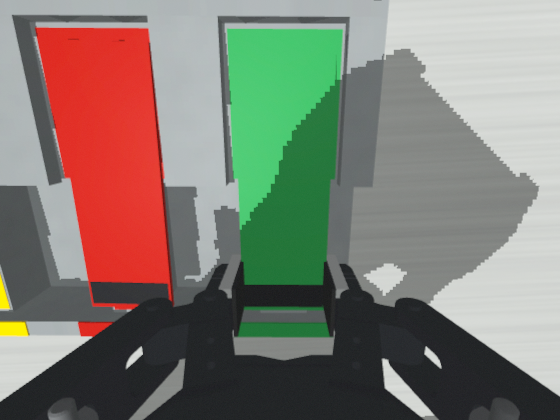

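Inside the bay's ribs. Lower to contact.

Emit:
{"api": "step_arm", "payload": {"deltas": [[0,0,0.002,0,0,0,1],[0,0,0.004,0,0,0,1],[0,0,0.0045,0,0,0,1],[0,0,0.0045,0,0,0,1]]}}

```text
time: 31.9
tool_pos: [0.4617, -0.3364, 0.027]
tool_rot: [0.0, 1.0, -0.025, -0.0]
contact_force: [-2.5, 2.4, 5.3]
gripper_width: 0.444
```

Emit:
{"api": "step_arm", "payload": {"deltas": [[0,0,-0.0005,0,0,0,0],[0,0,-0.0005,0,0,0,-0.25],[0,0,-0.0005,0,0,0,-0.25],[0,0,-0.0005,0,0,0,-0.25],[0,0,-0.02,0,0,0,-0.25],[0,0,-0.06,0,0,0,-0.25],[0,0,-0.11,0,0,0,-0.25],[0,0,-0.16,0,0,0,-0.25],[0,0,-0.21,0,0,0,-1],[0,0,-0.21,0,0,0,-1],[0,0,-0.21,0,0,0,-1],[0,0,-0.21,0,0,0,-1]]}}

```text
time: 33.1
tool_pos: [0.4608, -0.3356, 0.234]
tool_rot: [-0.001, 1.0, -0.025, -0.001]
contact_force: [-0.4, -0.7, -0.1]
gripper_width: 1.005
```

```bash
python3 - <<'E'
from h import *
c,im=grab("wrist","w21"); goto([.51,.15,.26],0)
for n,l in tiles(c,im,.033).items():
    for t in l: 
        if t[2]>.08:print(n,t[0].round(4),"ang",round(t[1],1),"LxW mm",round(t[2]*1e3,1),round(t[3]*1e3,1))
E
```

```text
t 33.15 p [ 0.4606 -0.3354  0.2333] q [-0.0014  0.9997 -0.0253 -0.0016] F [ 0.6  0.6 -0.7] w 0.999 j [-0.76 -0.07  1.75  0.    1.47  0.86]
yaw -2.9 DELTA [ 0.0247 -0.4874 -0.0254] [-0.0028  0.0031 -0.0506] rows 9.8
red [ 0.5192 -0.2627] ang -2.9 LxW mm 110.3 45.0
green [ 0.5159 -0.3384] ang -3.2 LxW mm 109.2 44.8
yellow [ 0.2746 -0.4181] ang 21.4 LxW mm 127.5 71.2
```

View pics/w21.png

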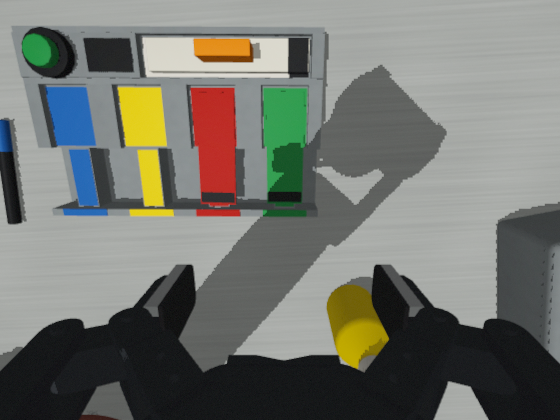

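Red and green are in. Now blue.

Emit:
{"api": "step_arm", "payload": {"deltas": [[0.002,-0.05,-0.02,0,0,-0.05,1],[0.0247,-0.4874,-0.0254,0,0,-0.05,1],[0.0247,-0.4874,-0.0254,0,0,-0.05,1],[0.0247,-0.4874,-0.0254,0,0,-0.05,1],[0.0247,-0.4874,-0.0254,0,0,-0.05,1],[0.0247,-0.4874,-0.0254,0,0,-0.05,1],[0.0247,-0.4874,-0.0254,0,0,-0.05,1],[0.0247,-0.4874,-0.0254,0,0,-0.05,1],[0.0247,-0.4874,-0.0254,0,0,-0.05,1],[0.0247,-0.4874,-0.0254,0,0,-0.05,1],[0.0247,-0.4874,-0.0254,0,0,-0.05,1],[0.0247,-0.4874,-0.0254,0,0,-0.05,1],[0.0247,-0.4874,-0.0254,0,0,-0.05,1],[0.0247,-0.4874,-0.0254,0,0,-0.05,1]]}}

```text
time: 34.55
tool_pos: [0.5106, 0.148, 0.2606]
tool_rot: [0.0, 1.0, -0.001, -0.001]
contact_force: [0.8, -1.2, -0.2]
gripper_width: 0.005
```

```bash
python3 - <<'E'
from h import *
c,im=grab("wrist","w22"); st()
for n,l in tiles(c,im,.053).items():
    for t in l:
        if t[0][1]>.08: print(n,t[0].round(4),"tile ctr",(t[0]-.007*t[4]).round(4),"ang",round(t[1],1),"LxW mm",round(t[2]*1e3,1),round(t[3]*1e3,1))
        if n=="blue" and t[2]>.09:
            goto([*(t[0]-.007*t[4]+.025*t[4]),.063],t[1])
E
```

```text
t 34.6 p [0.5107 0.1481 0.2609] q [ 1.0e-04  1.0e+00 -1.3e-03 -3.0e-04] F [ 0.1 -0.6 -0.5] w -0.0 j [ 0.14 -0.18  1.8  -0.    1.52  1.72]
red [0.6096 0.4373] tile ctr [0.6029 0.4391] ang -15.2 LxW mm 70.5 28.6
blue [0.6259 0.1289] tile ctr [0.6189 0.129 ] ang -1.2 LxW mm 106.2 39.6
t 34.6 p [0.5107 0.1481 0.2609] q [ 1.0e-04  1.0e+00 -1.3e-03 -3.0e-04] F [ 0.1 -0.6 -0.5] w -0.0 j [ 0.14 -0.18  1.8  -0.    1.52  1.72]
yaw -0.15 DELTA [0.1333 0.0192 0.1978] [0.0002 0.0007 0.0188] rows 4.8
```

View pics/w22.png

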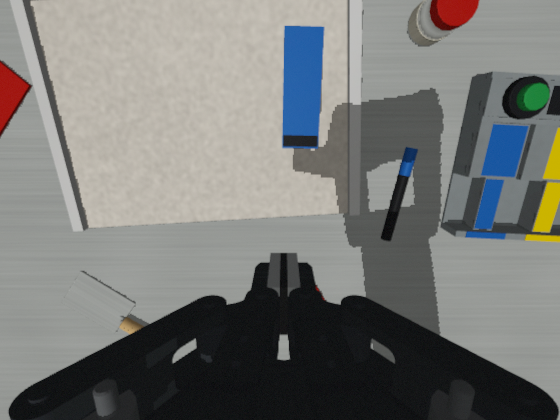

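Emit:
{"api": "step_arm", "payload": {"deltas": [[0.045,0.008,0.03,0,0,0.019,1],[0.09,0.018,0.06,0,0,0.019,1],[0.133,0.018,0.1,0,0,0.019,1],[0.133,0.018,0.14,0,0,0.019,1],[0.133,0.018,0.175,0,0,0.019,1],[0.133,0.018,0.192,0,0,0.019,1],[0.133,0.018,0.197,0,0,0.019,1],[0.133,0.018,0.199,0,0,0.019,1],[0.133,0.018,0.199,0,0,0.019,1],[0.133,0.018,0.199,0,0,0.019,1]]}}

```text
time: 35.6
tool_pos: [0.6454, 0.1315, 0.0653]
tool_rot: [-0.0, 1.0, -0.01, 0.002]
contact_force: [0.7, -0.0, -0.3]
gripper_width: -0.004
```

Emit:
{"api": "step_arm", "payload": {"deltas": [[-0.001,0.003,0.001,0,0,0,1],[-0.001,0.003,0.001,0,0,0,1],[-0.001,0.003,0.004,0,0,0,1],[-0.001,0.003,0.0065,0,0,0,1],[-0.001,0.003,0.007,0,0,0,1],[-0.004,0.003,0.007,0,0,0,1],[-0.012,0.003,0.007,0,0,0,1],[-0.024,0.003,0.007,0,0,0,1],[-0.036,0.003,0.007,0,0,0,1],[-0.048,0.003,0.007,0,0,0,1],[-0.06,0.003,0.007,0,0,0,1],[-0.072,0.003,0.007,0,0,0,1],[-0.084,0.003,0.007,0,0,0,1],[-0.096,0.003,0.007,0,0,0,1],[-0.108,0.003,0.007,0,0,0,1],[-0.118,0.003,0.007,0,0,0,1],[-0.124,0.003,0.007,0,0,0,1],[-0.124,0.003,0.007,0,0,0,1]]}}

```text
time: 37.4
tool_pos: [0.5252, 0.1311, 0.061]
tool_rot: [-0.001, 1.0, -0.01, 0.007]
contact_force: [3.8, -0.0, 13.7]
gripper_width: -0.004
```

Emit:
{"api": "step_arm", "payload": {"deltas": [[0,0,-0.02,0,0,0,1],[-0.03,0,-0.06,0,0,0,1],[-0.06,0,-0.1,0,0,0,-0.6],[-0.075,0,-0.13,0,0,0,-0.6],[-0.075,0,-0.13,0,0,0,-0.6],[-0.075,0,-0.13,0,0,0,-0.6],[-0.075,0,-0.13,0,0,0,-0.6],[-0.075,0,-0.13,0,0,0,-0.6]]}}

```text
time: 38.2
tool_pos: [0.4441, 0.1319, 0.1835]
tool_rot: [0.0, 1.0, -0.01, -0.002]
contact_force: [0.5, -0.3, -0.5]
gripper_width: 0.801
```

```bash
python3 - <<'E'
from h import *
c,im=grab("wrist","w23")
for n,l in tiles(c,im).items():
    for t in l:
        if n!="blue" or t[2]<.09: continue
        C=t[0]-.007*t[4]; F=(C-.06*t[4]); e=.4645+(.386-F[1])/.316*.018; g=C-.040*t[4]; print(n,"ctr",C.round(4),"ang",round(t[1],2),"LxW mm",round(t[2]*1e3,1),round(t[3]*1e3,1), "front",F.round(4),"edge",e,"grip",g.round(4))
        goto([*g,.046],t[1])
E
```

```text
blue ctr [0.5012 0.1319] ang -1.26 LxW mm 105.8 39.6 front [0.4412 0.1333] edge 0.47889627318532896 grip [0.4612 0.1328]
t 38.25 p [0.4442 0.1319 0.1836] q [ 2.000e-04  9.999e-01 -9.900e-03 -1.600e-03] F [-0.3  1.3  0.3] w 0.798 j [ 0.13 -0.31  2.03  0.    1.42  1.72]
yaw -1.14 DELTA [ 0.0174 -0.0013  0.1375] [0.0005 0.0032 0.0022] rows 2.8
```

View pics/w23.png

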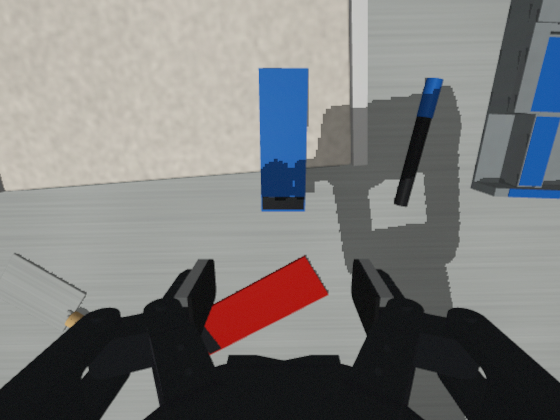

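Emit:
{"api": "step_arm", "payload": {"deltas": [[0.0125,-0.001,0.04,0,0,0,-0.6],[0.0125,-0.001,0.08,0,0,0,-0.6],[0.0125,-0.001,0.115,0,0,0,-0.6],[0.0125,-0.001,0.13,0,0,0,-0.6],[0.0125,-0.001,0.138,0,0,0,-0.6],[0.0125,-0.001,0.14,0,0,0,-0.6],[0.0125,-0.001,0.14,0,0,0,-0.6],[0.0125,-0.001,0.14,0,0,0,-0.6],[0.0125,-0.001,0.14,0,0,0,-0.6]]}}

```text
time: 39.15
tool_pos: [0.4582, 0.133, 0.0466]
tool_rot: [-0.0, 1.0, -0.01, 0.001]
contact_force: [0.0, -0.5, 0.6]
gripper_width: 0.797
```

```bash
python3 - <<'E'
from h import *
goto([.458,.1328,.047],-1.2)
E
```

```text
t 39.15 p [0.4582 0.133  0.0466] q [-2.0e-04  1.0e+00 -9.8e-03  1.2e-03] F [ 0.  -0.5  0.6] w 0.797 j [ 0.13 -0.1   2.1   0.    1.13  1.72]
yaw -1.12 DELTA [-0.0002  0.0002 -0.0004] [-0.0004 -0.0024  0.0013] rows 0.0
```

Emit:
{"api": "step_arm", "payload": {"deltas": [[0,0,0,0,0,0,0.4],[0,0,0,0,0,0,1],[0,0,0,0,0,0,1],[0,0,0,0,0,0,1],[0,0,0,0,0,0,1],[0,0,0,0,0,0,1],[0,0,0,0,0,0,1],[0,0,0,0,0,0,1]]}}

```text
time: 39.95
tool_pos: [0.4576, 0.1329, 0.0459]
tool_rot: [-0.0, 1.0, -0.01, 0.0]
contact_force: [-2.2, -0.5, 5.1]
gripper_width: 0.441
```

Emit:
{"api": "step_arm", "payload": {"deltas": [[0,0,-0.01,0,0,0,1],[0,0,-0.04,0,0,0,1],[0,0,-0.08,0,0,0,1],[0,0,-0.11,0,0,0,1],[0,0,-0.11,0,0,0,1],[0,0,-0.11,0,0,0,1],[0,0,-0.11,0,0,0,1],[0,0,-0.11,0,0,0,1]]}}

```text
time: 40.75
tool_pos: [0.456, 0.1327, 0.1532]
tool_rot: [0.0, 1.0, -0.01, -0.002]
contact_force: [-0.0, -0.2, -1.7]
gripper_width: 0.436
```

```bash
python3 - <<'E'
from h import *
c,im=grab("wrist","w24"); s=st()
for n,l in tiles(c,im,s["tool_pos"][2]+.007).items():
    for t in l:
        if n!="blue" or t[2]<.09: continue
        C=t[0]-.007*t[4]; print(n,"ctr",C.round(4),"ang",round(t[1],2),"LxW mm",round(t[2]*1e3,1),round(t[3]*1e3,1),"in tool",RT(s).inv().apply([*(C-s["tool_pos"][:2]),0]).round(4),"dyaw",round(t[1]-yaw(s),2))
        off=RT(s).inv().apply([*(C-s["tool_pos"][:2]),0])[0]; a=np.radians(-3.1); p=np.array([.5187,-.1116])-off*np.array([np.cos(a),np.sin(a)]); print(p)
        goto([*p,.158],-3.1-(t[1]-yaw(s)))
E
```

```text
t 40.8 p [0.4561 0.1327 0.1534] q [ 2.0e-04  1.0e+00 -9.8e-03 -1.7e-03] F [-0.6 -0.5 -1.1] w 0.441 j [ 0.13 -0.25  2.04  0.    1.35  1.72]
blue ctr [0.4996 0.1321] ang -1.96 LxW mm 105.9 39.6 in tool [ 0.0435 -0.0003 -0.0001] dyaw -0.83
[ 0.4752745  -0.10924816]
t 40.8 p [0.4561 0.1327 0.1534] q [ 2.0e-04  1.0e+00 -9.8e-03 -1.7e-03] F [-0.6 -0.5 -1.1] w 0.441 j [ 0.13 -0.25  2.04  0.    1.35  1.72]
yaw -1.12 DELTA [ 0.0239  0.2416 -0.0046] [0.0005 0.0034 0.02  ] rows 4.9
```

View pics/w24.png

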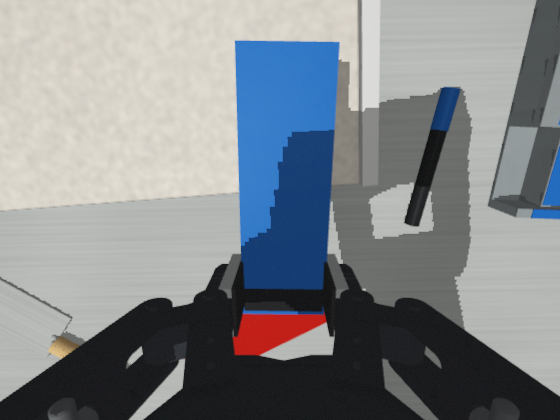

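Emit:
{"api": "step_arm", "payload": {"deltas": [[0.004,0.04,-0.004,0,0,0,1],[0.009,0.09,-0.005,0,0,0.01,1],[0.014,0.14,-0.005,0,0,0.02,1],[0.019,0.19,-0.005,0,0,0.02,1],[0.0239,0.23,-0.005,0,0,0.02,1],[0.0239,0.241,-0.005,0,0,0.02,1],[0.0239,0.241,-0.005,0,0,0.02,1],[0.0239,0.241,-0.005,0,0,0.02,1],[0.0239,0.241,-0.005,0,0,0.02,1],[0.0239,0.241,-0.005,0,0,0.02,1]]}}

```text
time: 41.8
tool_pos: [0.4764, -0.1072, 0.1601]
tool_rot: [-0.0, 1.0, -0.019, -0.0]
contact_force: [-0.5, -0.5, -0.5]
gripper_width: 0.443
```

```bash
python3 - <<'E'
from h import *
goto([.4753,-.1092,.05],-2.3)
E
```

```text
t 41.8 p [ 0.4764 -0.1072  0.1601] q [-1.000e-04  9.998e-01 -1.880e-02 -1.000e-04] F [-0.5 -0.5 -0.5] w 0.443 j [-0.37 -0.22  2.    0.    1.36  1.23]
yaw -2.15 DELTA [-0.001   0.0021  0.1101] [-0.0003  0.0002  0.0026] rows 2.2
```

Emit:
{"api": "step_arm", "payload": {"deltas": [[-0.001,0.001,0.03,0,0,0,1],[-0.001,0.001,0.06,0,0,0,1],[-0.001,0.001,0.09,0,0,0,1],[-0.001,0.001,0.107,0,0,0,1],[-0.001,0.001,0.111,0,0,0,1],[-0.001,0.001,0.111,0,0,0,1],[-0.001,0.001,0.111,0,0,0,1],[-0.001,0.001,0.111,0,0,0,1]]}}

```text
time: 42.6
tool_pos: [0.4766, -0.1098, 0.051]
tool_rot: [0.001, 1.0, -0.02, 0.001]
contact_force: [0.1, -0.6, -0.6]
gripper_width: 0.44
```

```bash
python3 - <<'E'
from h import *
goto([.4753,-.1092,.03],-2.3); c,im=grab("wrist","w25")
E
```

```text
t 42.6 p [ 0.4766 -0.1098  0.051 ] q [ 5.000e-04  9.998e-01 -1.960e-02  1.400e-03] F [ 0.1 -0.6 -0.6] w 0.44 j [-0.38 -0.08  2.08 -0.    1.14  1.23]
yaw -2.25 DELTA [-0.0014 -0.0006  0.021 ] [ 0.001  -0.0029  0.0009] rows 0.4
```

View pics/w25.png

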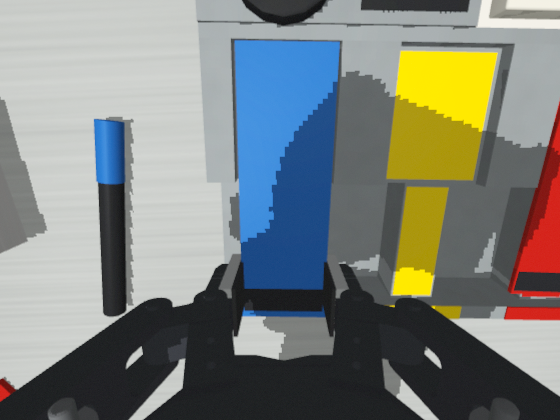

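Emit:
{"api": "step_arm", "payload": {"deltas": [[-0.001,-0.0004,0.005,0,0,0,1],[-0.001,-0.0004,0.011,0,0,0,1],[-0.001,-0.0004,0.016,0,0,0,1],[-0.001,-0.0004,0.019,0,0,0,1],[-0.001,-0.0004,0.019,0,0,0,1],[-0.001,-0.0004,0.019,0,0,0,1],[-0.001,-0.0004,0.019,0,0,0,1]]}}

```text
time: 43.35
tool_pos: [0.4746, -0.1091, 0.0305]
tool_rot: [0.0, 1.0, -0.02, 0.0]
contact_force: [-0.4, 0.6, 0.1]
gripper_width: 0.441
```

```bash
python3 - <<'E'
from h import *
goto([.4753,-.1092,.026],-2.3); c,im=grab("wrist","w26")
E
```

```text
t 43.35 p [ 0.4746 -0.1091  0.0305] q [ 1.000e-04  9.998e-01 -1.980e-02  2.000e-04] F [-0.4  0.6  0.1] w 0.441 j [-0.38 -0.04  2.09  0.    1.1   1.23]
yaw -2.27 DELTA [0.0007 0.     0.0045] [ 0.0001 -0.0003  0.0006] rows 0.1
```

View pics/w26.png

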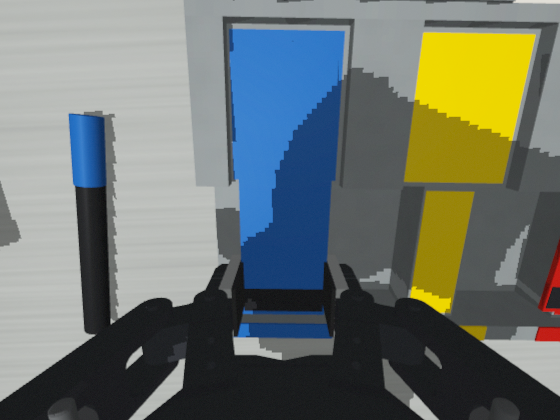

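Emit:
{"api": "step_arm", "payload": {"deltas": [[0.0005,0,0.002,0,0,0,1],[0.0005,0,0.004,0,0,0,1],[0.0005,0,0.0048,0,0,0,1],[0.0005,0,0.0048,0,0,0,1]]}}

```text
time: 43.8
tool_pos: [0.4752, -0.1092, 0.0264]
tool_rot: [0.0, 1.0, -0.02, -0.0]
contact_force: [-2.5, 0.2, 5.6]
gripper_width: 0.436
```

Emit:
{"api": "step_arm", "payload": {"deltas": [[0,0,-0.0005,0,0,0,0],[0,0,-0.0005,0,0,0,-0.25],[0,0,-0.0005,0,0,0,-0.25],[0,0,-0.0005,0,0,0,-0.25],[0,0,-0.02,0,0,0,-0.25],[0,0,-0.06,0,0,0,-0.25],[0,0,-0.11,0,0,0,-0.25],[0,0,-0.16,0,0,0,-0.25],[0,0,-0.21,0,0,0,1],[0,-0.03,-0.21,0,0,0,1],[0,-0.03,-0.21,0,0,0,1],[0,-0.03,-0.21,0,0,0,1],[0,-0.03,-0.21,0,0,0,1]]}}

```text
time: 45.1
tool_pos: [0.4755, -0.0792, 0.2341]
tool_rot: [-0.0, 1.0, -0.02, -0.001]
contact_force: [-0.2, 0.3, 0.1]
gripper_width: -0.003
```

```bash
python3 - <<'E'
from h import *
c,im=grab("wrist","w27"); grab("top","t5")
for n,l in tiles(c,im,.033).items():
    for t in l: 
        if t[2]>.08:print(n,t[0].round(4),"ang",round(t[1],1),"LxW mm",round(t[2]*1e3,1),round(t[3]*1e3,1))
for n,l in tiles(c,im,.0587).items():
    for t in l: 
        if n=="green" and t[2]<.05: print("btn?",t[0].round(4),t[2],t[3])
E
```

```text
red [0.3299 0.1436] ang -60.6 LxW mm 143.1 52.2
red [ 0.519  -0.2623] ang -3.6 LxW mm 111.2 44.2
green [ 0.5127 -0.3381] ang -3.7 LxW mm 115.8 42.3
blue [ 0.5277 -0.1103] ang -3.3 LxW mm 111.0 45.7
yellow [ 0.2878 -0.4171] ang 47.9 LxW mm 129.5 61.5
btn? [ 0.4445 -0.3191] 0.0465701 0.0067777634
btn? [ 0.4548 -0.3138] 0.019708067 0.004438636
btn? [ 0.6115 -0.1146] 0.027608551 0.027097622
```

View pics/w27.png

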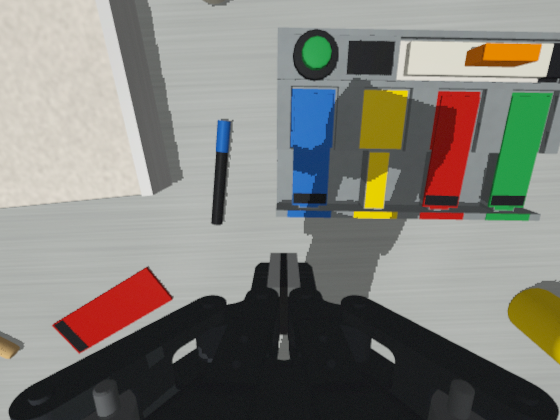

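View pics/t5.png

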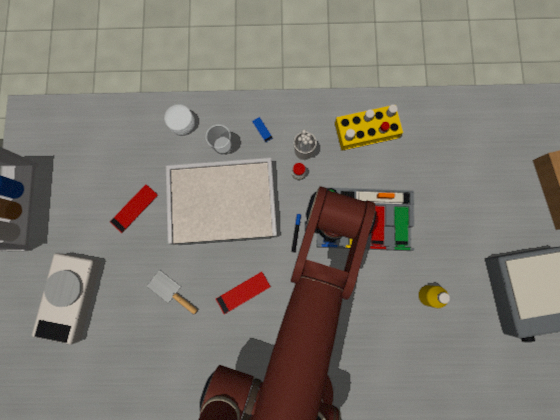

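```bash
python3 - <<'E'
from h import *
goto([.6120,-.1145,.085],-2.3)
E
```

```text
t 45.2 p [ 0.4755 -0.0794  0.2342] q [-2.000e-04  9.998e-01 -2.010e-02 -1.100e-03] F [ 0.6  0.2 -0.7] w -0.003 j [-0.32 -0.3   1.94 -0.    1.5   1.29]
yaw -2.31 DELTA [0.1381 0.0296 0.1489] [-0.0004  0.0022 -0.0001] rows 4.1
```

Emit:
{"api": "step_arm", "payload": {"deltas": [[0.045,0.01,0.01,0,0,0,1],[0.09,0.02,0.03,0,0,0,1],[0.13,0.0296,0.06,0,0,0,1],[0.137,0.0296,0.1,0,0,0,1],[0.137,0.0296,0.135,0,0,0,1],[0.137,0.0296,0.147,0,0,0,1],[0.137,0.0296,0.149,0,0,0,1],[0.137,0.0296,0.149,0,0,0,1],[0.137,0.0296,0.149,0,0,0,1]]}}

```text
time: 46.1
tool_pos: [0.6133, -0.1147, 0.0893]
tool_rot: [0.001, 1.0, -0.02, 0.002]
contact_force: [0.4, 0.0, -0.0]
gripper_width: -0.004
```

```bash
python3 - <<'E'
from h import *
goto([.6120,-.1145,.067],-2.3)
E
```

```text
t 46.1 p [ 0.6133 -0.1147  0.0893] q [ 6.000e-04  9.998e-01 -1.990e-02  2.100e-03] F [ 0.4  0.  -0. ] w -0.004 j [-0.3   0.18  1.74 -0.    1.22  1.31]
yaw -2.28 DELTA [-0.0014 -0.0002  0.0223] [ 0.0012 -0.0043  0.0004] rows 0.4
```

Emit:
{"api": "step_arm", "payload": {"deltas": [[-0.001,0,0.01,0,0,0,1],[-0.001,0,0.018,0,0,0,1],[-0.001,0,0.021,0,0,0,1],[-0.001,0,0.024,0,0,0,1],[-0.001,0,0.027,0,0,0,1],[-0.001,0,0.027,0,0,0,1]]}}

```text
time: 46.7
tool_pos: [0.6112, -0.1142, 0.0638]
tool_rot: [0.0, 1.0, -0.02, -0.001]
contact_force: [-11.3, 2.7, 21.0]
gripper_width: 0.001
```

```bash
python3 - <<'E'
from h import *
c,im=grab("wrist","w28"); s=st(); print(s["joint_efforts"].round(1))
cv2.imwrite("pics/w28c.png",cv2.resize(im[150:350,180:400,::-1],None,fx=3,fy=3,interpolation=cv2.INTER_CUBIC))
c,im=grab("side","s2")
q=proj(c,[.612,-.114,.06]).astype(int); print(q)
cv2.imwrite("pics/s2c.png",cv2.resize(im[max(0,q[1]-50):q[1]+50,q[0]-60:q[0]+60,::-1],None,fx=6,fy=6,interpolation=cv2.INTER_CUBIC))
E
```

```text
t 46.75 p [ 0.6112 -0.1142  0.0638] q [ 1.000e-04  9.998e-01 -1.960e-02 -6.000e-04] F [-12.    2.4  20.9] w -0.002 j [-0.3   0.21  1.75 -0.    1.18  1.31]
[ -0.4 -30.5 -28.    0.2  -3.1  -0. ]
[309 236]
```

View pics/w28c.png

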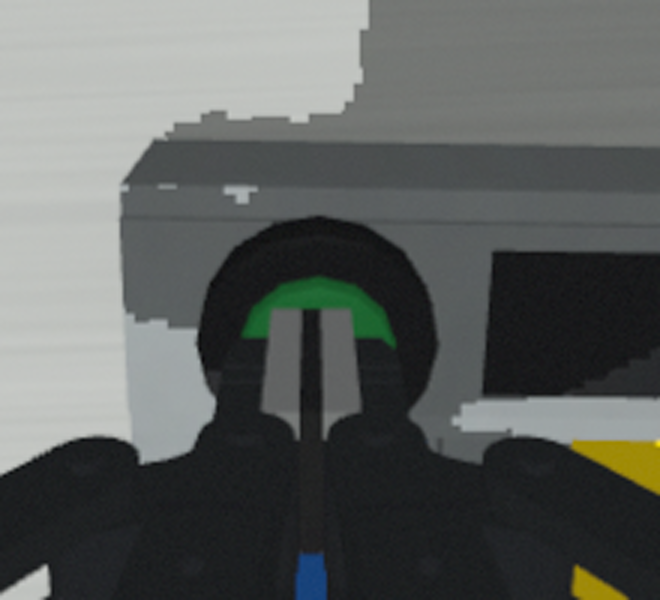

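View pics/s2c.png

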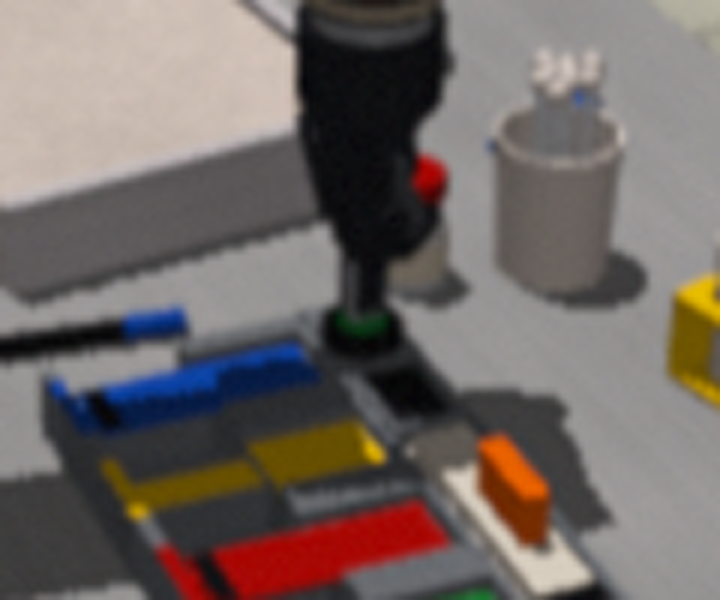

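Emit:
{"api": "step_arm", "payload": {"deltas": [[0.001,0,0.001,0,0,0,1],[0.002,0,0.0015,0,0,0,1],[0.002,0,0.0015,0,0,0,1],[0.002,0,0.0015,0,0,0,1],[0.002,0,0.0015,0,0,0,1]]}}

```text
time: 47.3
tool_pos: [0.6115, -0.1142, 0.0635]
tool_rot: [-0.0, 1.0, -0.019, -0.003]
contact_force: [-21.8, 4.0, 33.3]
gripper_width: -0.001
```

Emit:
{"api": "step_arm", "payload": {"deltas": [[0,0,-0.005,0,0,0,1],[0,0,-0.02,0,0,0,1],[0,0,-0.06,0,0,0,1],[0,0,-0.11,0,0,0,1],[-0.05,0,-0.15,0,0,0,1],[-0.1,0,-0.18,0,0,0,1],[-0.14,-0.02,-0.18,0,0,0,1],[-0.14,-0.07,-0.18,0,0,0,1],[-0.14,-0.12,-0.18,0,0,0,1],[-0.14,-0.17,-0.18,0,0,0,1],[-0.14,-0.22,-0.18,0,0,0,1],[-0.14,-0.25,-0.18,0,0,0,1],[-0.14,-0.25,-0.18,0,0,0,1],[-0.14,-0.25,-0.18,0,0,0,1]]}}

```text
time: 48.7
tool_pos: [0.4825, 0.1417, 0.2379]
tool_rot: [0.0, 1.0, -0.019, -0.0]
contact_force: [-0.6, -0.2, -0.1]
gripper_width: -0.001
```

```bash
python3 - <<'E'
from h import *
st(); c,im=grab("top","t6"); cv2.imwrite("pics/t6c.png",cv2.resize(im[100:310,100:450,::-1],None,fx=2.2,fy=2.2,interpolation=cv2.INTER_CUBIC))
c,im=grab("side","s3"); cv2.imwrite("pics/s3c.png",cv2.resize(im[190:320,230:400,::-1],None,fx=4.5,fy=4.5,interpolation=cv2.INTER_CUBIC))
E
```

```text
t 48.7 p [0.4825 0.1417 0.2379] q [ 3.000e-04  9.998e-01 -1.880e-02 -3.000e-04] F [-0.6 -0.2 -0.1] w -0.001 j [ 0.14 -0.24  1.89 -0.    1.49  1.75]
```

View pics/t6c.png

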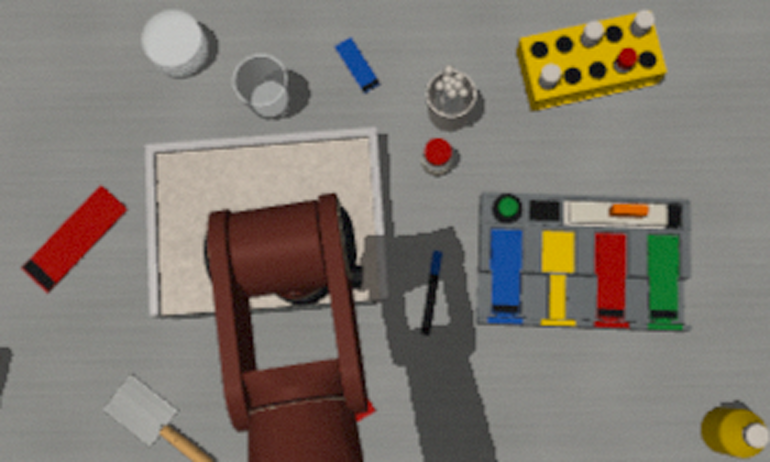

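View pics/s3c.png

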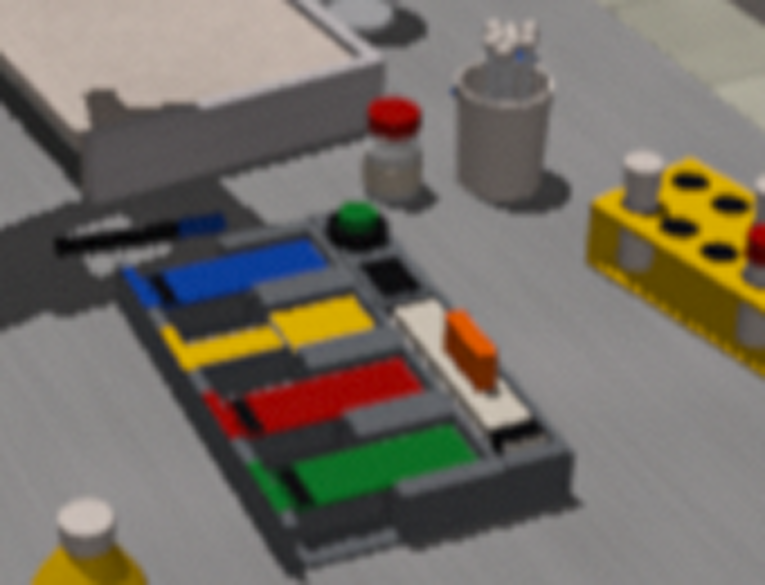

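```bash
python3 - <<'E'
from plant import manip
print(manip.job_done())
E
```

```text
the job is handed in; nothing more can be done
None
```

The job is done and handed in at about 49 s of the 210 s allowed.

- **Bar:** I laid it in the trough with its black end on the black patch.
- **Tiles:** I slid the red, green and blue tiles out past the open edge, gripped them, and laid each flat in its own bay, black band to the front. There was no yellow tile on the slab. The green tile was knocked aside during the run, so I measured it again before moving it. I left the two larger red plates and the small blue one on the bench.
- **Button:** I pressed it last. The force rose from 21 to 33 N with only 0.3 mm more movement, so I take it to have reached its stop. I had no direct reading of its travel. My camera height for the button top (58.7 mm) would mean only about 3 mm of travel, which disagrees with the 6 mm stated.

**Last checks:** The top and side pictures after pulling back show the bar and all three tiles in place. Measured just before the press, the tiles lay at about -3.3 to -3.7° against the bed's -3.1°. The jar, pen and bottle stand where they were. The spatula and one of the spare red plates were partly hidden by the arm in the last picture, but the top view taken just before the press showed both unmoved.

**One other disagreement:** Heights from the top camera paired with the wrist camera were poor, mostly 42 to 50 mm for the slab and tile tops. I relied on the two-view wrist measurements, which agreed to about 0.5 mm.

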